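Find the gear's end gap with stepped gauge leaves

ROBOT

A 6-joint arm with a two-finger parallel gripper is mounted at the origin on the work surface. World frame = base frame: x ahead of the robot, y to its left, z up, the work surface at z = 0. Lengths are in m, angles in rad, forces in N, time in s.
With the tool pointing down it reaches from about 0.35 to 0.775 m from the base axis. Payload 5.5 kg.
Tool frame: the origin (TCP) lies between the finger pads; the fingertips stand 19 mm ahead of it and the grasp point (between the pads) is the TCP (env.tcp_to_tips is the distance from the TCP to the fingertips, in m); z points along the fingers, y is the direction in which the jaws open and shut (so a half turn about z gives the same grasp; the last joint's range is limited). The gripper opens to 85 mm and grips with 20 to 120 N. Pads are 22 mm wide; open, the fingers measure 114 mm over their backs; the gripper's body (76 mm by 85 mm) begins 54 mm behind the grasp point. The pads swing forward as they close: fully open they stand 13 mm farther back than shut.
Start: joints at [-1.471, 0.313, 0.046, 1.304, 0, 1.431], TCP at [0.137, -0.559, 0.25] pointing down, gripper open.
Joint ranges: [-2.76, 2.76], [-0.86, 1.69], [-1.03, 1.26], [-2.2, 2.34], [-1.47, 1.5], [-3.14, 3.14]. Speed limits (rad/s): [2.57, 2.57, 3.14, 3.14, 3.14, 3.14].

INTERFACE

Orientations are given as a unit quaternion [w, x, y, z].
In Python, from workcell import env, eyes, job gives the robot as it stands. The module is installed in compiled form; this text tells all that it offers.
- The arm moves only by the tool move_arm, never from a script. Its argument "commands" is a list of rows, each a list of 3 entries, a list of its own where there are three numbers: the shift along the world's x, y, z as a fraction of full scale, then the turn, a rotation vector about the world's x, y, z as a fraction of full scale, then the gripper command: -1 is shut, 1 is fully open, values between are in proportion. In form: [[[x, y, z], [wx, wy, wz], gripper], ...]. A call has 1 to 5 rows; each row shifts and turns the commanded pose from where the row before left it; what a row does not reach is not made up. Full scale, the value 1, is 0.04 m for a shift and 8 degrees for a turn. A row lasts 1/10 s, in which the tool goes at most 50 mm and 8.59 degrees, less where a joint would pass 70% of its speed; a pose out of reach is approached as far as the arm can. A call with a number of a shift or a turn outside -1 to 1 is refused whole. A call with a gripper value outside its range is refused whole. The fingers move at their own pace and stop on an object; "newtons" is the grip in N (left out, the last holds). Time passes only in rows, so rows that do not move let the fingers close. It gives the time, the measured TCP pose, the force and the opening at its end, in the units of the state.
- env.get_state(): the state, without advancing time (a new reading comes with each control period).
- eyes.read_camera(name): name is "side" or "top" or "wrist"; returns a dict with "frame" (480x640x3 uint8, red, green, blue), "mtx" (3x3 intrinsics, pixels), "camera_from_world" (4x4, takes a point from world to camera coordinates); the wrist camera has in their place "mount" (4x4, takes a point from camera to tool coordinates, whose origin is the TCP and whose axes are the flange's). Camera axes: x right, y down, z forward; pixel columns grow to the right and rows downward; lengths in m; the calibration is good to about 2 mm. The wrist camera is an equidistant fisheye: a pixel r from the principal point sees the ray r / f radians off the axis. A picture is of the moment at which its call begins: read the wrist's pose just before it. There is no depth.
- job.hand_in(): hands the job in, once; it reports no verdict.
The state is a dict: "clock": time; "joint_pos": joint angles; "qvel": joint speeds; "tau": joint torques, N m; "tcp_pos": TCP position; "orientation": TCP orientation; "wrist_force": force on the tool from outside, world axes, zero at the start; "ft_torque": the same for the moment, N m; "finger_gap": finger opening in m.
Only numpy, scipy, OpenCV 4.12 (cv2) and the standard library are available. Lean on these libraries where they do the work, as an engineer would, in place of code of your own. Each camera call takes 0.05 s, during which the arm holds its last target.

TASK

Find the gap between the spur gear's face and the inclined bearing plate by trying the three stepped gauge leaves from the rack one at a time, thinnest first, each slid tip first down the plate's guide channel with its flat face on the plate and its step towards the gear. A leaf whose step goes in as well is too thin: draw it out and stand it, tip down, in the narrow open tray before you try the next one; the first leaf whose tip goes in but whose step stops on the gear's rim is the answer. Leave that leaf in the gap, released and resting on its step, with any thicker leaf untouched in the rack and the pinions, bushing and arbor undisturbed.

Things in the scene. Friction and masses are not known exactly. Their poses are not given: they have to be found in the camera images.
- leaf1: thinnest gauge leaf, 145 mm: steel blade 30 mm wide, tip 5 mm thick for 18 mm, then 10 mm; flange 44 mm wide at 85-91 mm from the tip end, then a black handle (91-145 mm) 30 wide, 10 thick. One broad face is flat all along, the step is on the other. Origin: tip end, mid width, on the flat face; x from flat face to stepped side, y along the width, z tip to handle
- leaf2: middle gauge leaf, 145 mm: steel blade 30 mm wide, tip 10 mm thick for 18 mm, then 15 mm; flange 44 mm wide at 85-91 mm from the tip end, then a black handle (91-145 mm) 30 wide, 15 thick. One broad face is flat all along, the step is on the other. Origin: tip end, mid width, on the flat face; x from flat face to stepped side, y along the width, z tip to handle
- leaf3: thickest gauge leaf, 145 mm: steel blade 30 mm wide, tip 15 mm thick for 18 mm, then 20 mm; flange 44 mm wide at 85-91 mm from the tip end, then a black handle (91-145 mm) 30 wide, 20 thick. One broad face is flat all along, the step is on the other. Origin: tip end, mid width, on the flat face; x from flat face to stepped side, y along the width, z tip to handle
- gap_mouth (a point): middle of the gap's mouth, on the plate's face level with the top of the gear's rim. z points up out of the gap along the plate, leaning 30 degrees from vertical to the stand's -x (robot's) side; x square off the plate across the gap to the gear; y along the plate's width. The gap is not told: it is 2.5 mm over the tip thickness and 2.5 mm under the step thickness of one leaf only
- plate: fixed steel bearing plate, 64 mm wide; origin and axes as gap_mouth. Face at x = 0, from z = +45 to -120 mm; two guide ribs 6 mm high, 35 mm apart inside, from z = +40 mm down, flared above z = +32. A leaf's step meets the rim with its tip 18 mm deep; its flange meets the ribs 40 to 45 mm deep. A released leaf does not stick: it slides down until its step or flange stops it
- stand: fixed dark foot (125 x 110 mm) of the plate; origin on the table 115 mm straight below gap_mouth; x to the gear side, y along the plate's width, z up. The gear in use (120 mm across, 22 thick, parallel to the plate) is held by a grey post behind it; two like fixed spare gear heads stand with centres at y = +-165 mm. All three lie within x = 0 to 150 mm, under 150 mm high
- rack: fixed grey rack, 166 (x) x 62 (y) mm, 90 mm high; origin at the centre of its underside, z up. The leaves hang upright in it by their flanges, in any order, 52 mm apart along x, step side to +x, width along y, tip ends 5 mm above the table; two side walls 34 mm apart carry the flanges, the handles stand free above
- tray: fixed narrow open grey tray for tried leaves, outside 62 (x) x 165 (y) mm, 80 mm high, walls and floor 5 mm; origin at the centre of its underside, z up. Leaves stand side by side along y and may lean on its walls
- arbor: upright steel arbor: pin 26 mm across and 144 mm high on a black 72 mm round foot, with a black shaft collar at the foot, a loose bystander; origin at the centre of its underside, z up
- pinion_a: white nylon pinion lying flat, 66 mm across, 40 mm high, a loose bystander; origin at the centre of its underside, z up
- pinion_b: white nylon pinion lying flat, 66 mm across, 40 mm high, a loose bystander; origin at the centre of its underside, z up
- bushing: bronze bushing standing on end, 64 mm across, 55 mm high, a loose bystander; origin at the centre of its underside, z up
Mind the look-alikes: they are no part of the job. What is shaped like the leaf1 but white is not meant.

How it is judged:
By the outcome, as a careful person would: the job done as asked, in the order asked, and still so for the second after the job is handed in, with the robot touching nothing.
It also fails if it takes over 72 s, if anything falls off the work surface, if the arm or the gripper's body presses on something with over 40 N, if the wrist force passes 120 N, or if a joint passes its speed limit or range.

## Working session

There is one attempt and no reset: what is moved stays moved. The work goes in short steps, Python scripts to look and compute and a tool call to move; the robot and the scene stay as the last step left them, time stands still between calls to the robot, and variables do not carry over. Pictures are saved under pics/ and viewed, and the job is handed in when it is done.

Besides the shell and the picture viewer there is one more tool, called after "Call:" in YAML: its name, and indented under it one key for each argument. move_arm: Moves the arm, as the interface text tells. Its arguments: {"type":"object","properties":{"commands":{"type":"array","items":{"type":"array"}},"newtons":{"type":"number"}},"required":["commands"]}

```bash
mkdir -p pics; ls; python3 - <<'E'
from workcell import env, eyes, job
import cv2,numpy as np
print(env.get_state())
for n in ["side","top","wrist"]:
    d=eyes.read_camera(n)
    cv2.imwrite(f"pics/{n}0.png",d["frame"][:,:,::-1])
    np.savez(f"pics/{n}0.npz",**d)
    print(n,{k:np.round(v,4).tolist() for k,v in d.items() if k!="frame"})
E
```

```text
pics
{'clock': 0.0, 'joint_pos': array([-1.47062394e+00,  3.13997496e-01,  4.49861845e-02,  1.30362183e+00,
        2.18312571e-05,  1.43121896e+00]), 'qvel': array([-0.00041391,  0.00077762,  0.00224468, -0.00074447, -0.00120658,
       -0.00039226]), 'tau': array([ 1.54651898e-04, -4.80620420e+01,  2.98535371e+01,  1.90619688e-02,
        1.16721371e-04, -1.56448226e-05]), 'tcp_pos': array([ 0.13649992, -0.55806736,  0.24941346]), 'orientation': array([-9.18014345e-04,  9.92823189e-01,  1.19587927e-01,  2.90072524e-05]), 'wrist_force': array([ 0.36926144,  1.41501906, -0.352575  ]), 'ft_torque': array([-0.00547643, -0.02825169, -0.03878244]), 'finger_gap': 0.08521982803752341}
side {'mtx': [[473.8772, 0.0, 324.7766], [0.0, 473.8772, 240.6767], [0.0, 0.0, 1.0]], 'camera_from_world': [[-0.8673, -0.4972, -0.0237, 0.4915], [-0.2642, 0.5002, -0.8246, 0.1548], [0.4219, -0.7089, -0.5652, 0.867], [0.0, 0.0, 0.0, 1.0]]}
top {'mtx': [[523.1437, 0.0, 325.8284], [0.0, 523.1437, 240.6535], [0.0, 0.0, 1.0]], 'camera_from_world': [[-0.011, -0.9999, -0.0028, 0.1223], [-0.9902, 0.0113, -0.1389, 0.5053], [0.1389, 0.0012, -0.9903, 1.0124], [0.0, 0.0, 0.0, 1.0]]}
wrist {'mtx': [[371.6483, 0.0, 316.9586], [0.0, 371.6483, 242.7314], [0.0, 0.0, 1.0]], 'mount': [[0.0006, -0.9497, -0.3131, 0.08], [1.0, 0.0007, -0.0003, -0.0002], [0.0005, -0.3131, 0.9497, -0.1238], [0.0, 0.0, 0.0, 1.0]]}
```

View pics/top0.png

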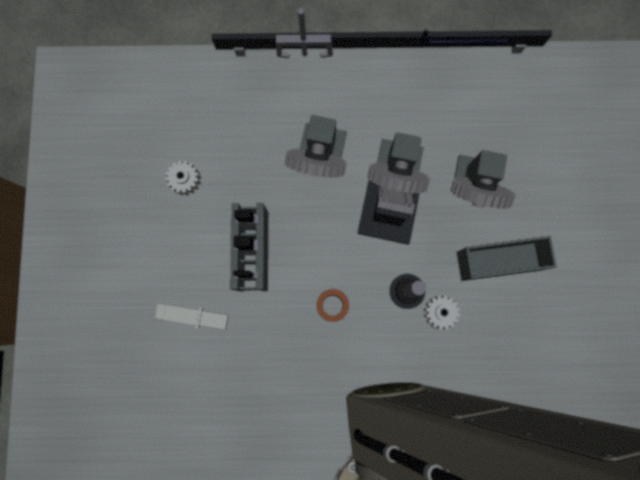

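View pics/side0.png

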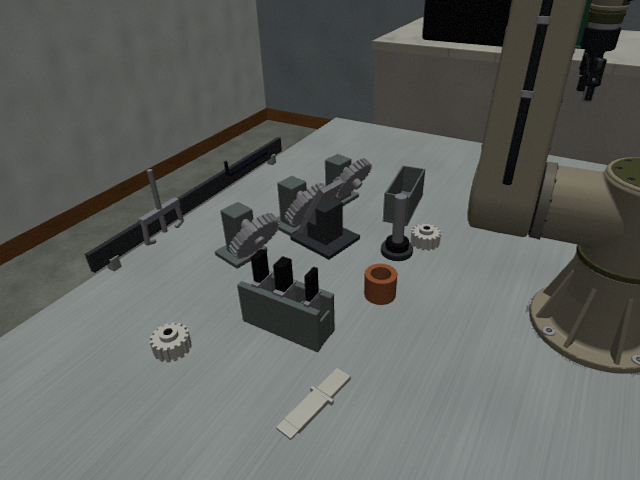

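View pics/wrist0.png

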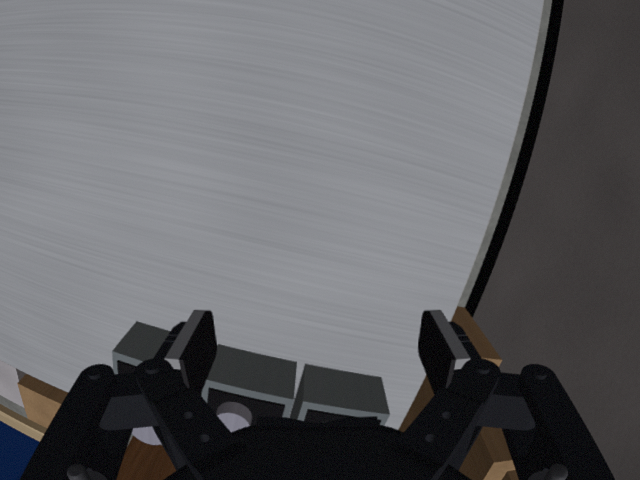

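```bash
cat > h.py <<'E'
import numpy as np,cv2
from scipy.spatial.transform import Rotation as R
def load(n):
    d=np.load(f"pics/{n}.npz"); return {k:d[k] for k in d.files}
def Rq(q): return R.from_quat([q[1],q[2],q[3],q[0]])
def pose(d):
    """world_from_cam"""
    if 'mount' in d:
        T=np.eye(4);T[:3,:3]=Rq(d['q']).as_matrix();T[:3,3]=d['p'];return T@d['mount']
    return np.linalg.inv(d['camera_from_world'])
def ray(d,px):
    T=pose(d);K=d['mtx'];a=(px[0]-K[0,2])/K[0,0];b=(px[1]-K[1,2])/K[1,1]
    if 'mount' in d:
        th=np.hypot(a,b);s=np.sin(th)/th if th>1e-9 else 1;v=np.array([a*s,b*s,np.cos(th)])
    else: v=np.array([a,b,1.]);v/=np.linalg.norm(v)
    return T[:3,3],T[:3,:3]@v
def onz(d,px,z):
    o,v=ray(d,px);return o+v*(z-o[2])/v[2]
def onplane(d,px,p,n):
    o,v=ray(d,px);return o+v*((p-o)@n)/(v@n)
def tri(*obs):
    A=np.zeros((3,3));b=np.zeros(3);L=[]
    for d,px in obs:
        o,v=ray(d,px);P=np.eye(3)-np.outer(v,v);A+=P;b+=P@o;L.append((P,o))
    x=np.linalg.solve(A,b);return x,[round(float(np.linalg.norm(P@(x-o)))*1000,1) for P,o in L]
def proj(d,X):
    T=np.linalg.inv(pose(d));c=T[:3,:3]@np.asarray(X,float)+T[:3,3];K=d['mtx']
    if 'mount' in d:
        r=np.hypot(c[0],c[1]);th=np.arctan2(r,c[2]);a=c[0]/r*th;b=c[1]/r*th
    else: a,b=c[0]/c[2],c[1]/c[2]
    return np.array([K[0,2]+K[0,0]*a,K[1,2]+K[1,1]*b])
def snap(n,name):
    from workcell import env,eyes
    s=env.get_state();d=eyes.read_camera(n);d['p']=s['tcp_pos'];d['q']=s['orientation']
    np.savez(f"pics/{name}.npz",**d);cv2.imwrite(f"pics/{name}.png",d['frame'][:,:,::-1]);return d
def crop(name,x0,y0,w,h,s,out,gain=1.0):
    im=cv2.imread(f"pics/{name}.png")[y0:y0+h,x0:x0+w]
    im=np.clip(im.astype(float)*gain,0,255).astype(np.uint8)
    cv2.imwrite(f"pics/{out}.png",cv2.resize(im,None,fx=s,fy=s,interpolation=cv2.INTER_CUBIC))
E
python3 - <<'E'
from h import *
crop("top0",220,190,60,110,5,"ct_rack",2)
crop("side0",225,235,120,120,5,"cs_rack",2)
crop("top0",270,110,260,180,3,"ct_stand",2)
crop("side0",210,145,220,130,3.5,"cs_stand",2)
t=load("top0")
for n,p,z in [("rack",(250,247),.09),("tray",(505,258),.08),("stand",(388,212),0),("gearrim",(400,178),.115),("arbor",(407,291),0),("pinb",(443,312),.04),("bush",(333,305),.055),("pina",(182,177),.04)]:print(n,onz(t,p,z).round(3))
E
```

```text
rack [0.488 0.26  0.09 ]
tray [ 0.463 -0.225  0.08 ]
stand [ 0.57  -0.014  0.   ]
gearrim [ 0.613 -0.024  0.115]
arbor [ 0.406 -0.048  0.   ]
pinb [ 0.362 -0.111  0.04 ]
bush [0.378 0.104 0.055]
pina [0.64  0.407 0.04 ]
```

View pics/ct_rack.png

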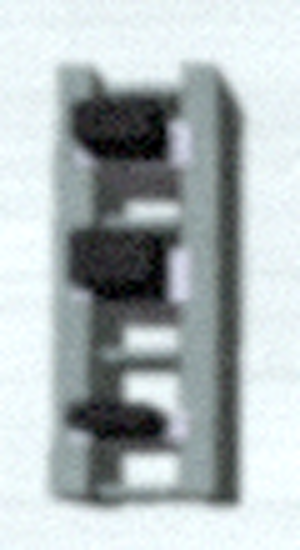

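View pics/cs_rack.png

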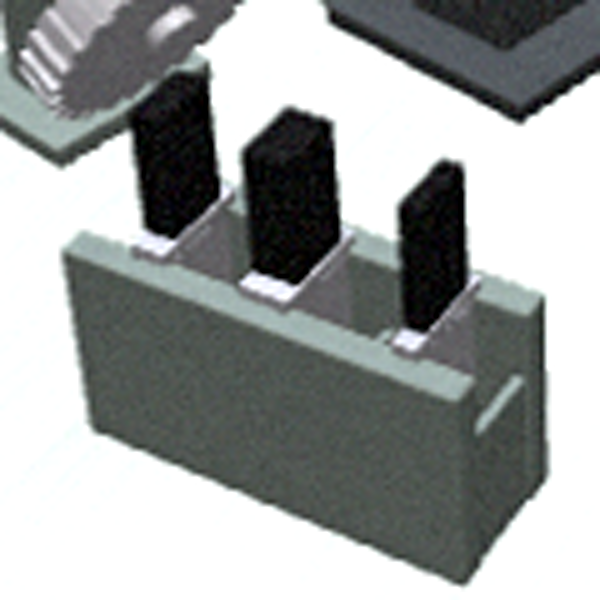

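View pics/ct_stand.png

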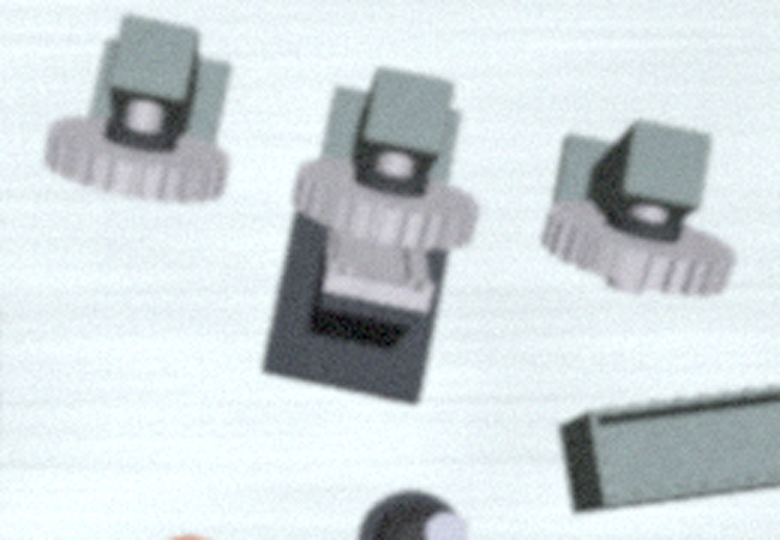

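View pics/cs_stand.png

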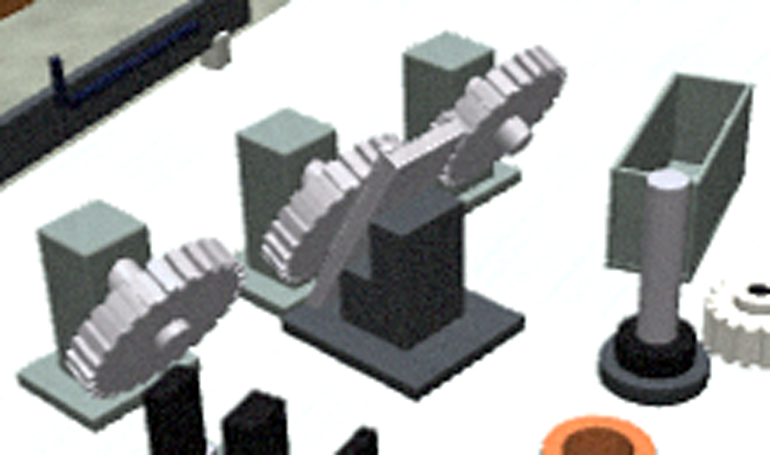

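Call:
move_arm:
  commands:
    - [[1,0.8,0.2],[0,0,0.95],1]
    - [[1,0.8,0.2],[0,0,0.95],1]
    - [[1,0.8,0.2],[0,0,0.95],1]
    - [[1,0.8,0.2],[0,0,0.95],1]
    - [[1,0.8,0.2],[0,0,0.95],1]

```text
clock: 0.65
tcp_pos: [0.3305, -0.4028, 0.289]
orientation: [-0.0, 0.899, 0.439, 0.0]
wrist_force: [0.9, 0.1, 0.6]
finger_gap: 0.0853
```

Call:
move_arm:
  commands:
    - [[1,1,0],[0,0,0.95],1]
    - [[1,1,0],[0,0,0.95],1]
    - [[0.5,1,0],[0,0,0.95],1]
    - [[0,1,0],[0,0,0.95],1]
    - [[0,0,0],[0,0,0.95],1]

```text
clock: 1.15
tcp_pos: [0.4201, -0.2488, 0.2888]
orientation: [-0.001, 0.705, 0.709, 0.0]
wrist_force: [-0.3, -0.6, 0.5]
finger_gap: 0.0854
```

```bash
python3 - <<'E'
from h import *
d=snap("wrist","w1");print(d['p'],d['q'])
E
```

```text
[ 0.42010339 -0.24883837  0.28881053] [-1.23363430e-03  7.04824195e-01  7.09380823e-01  4.24073837e-04]
```

View pics/w1.png

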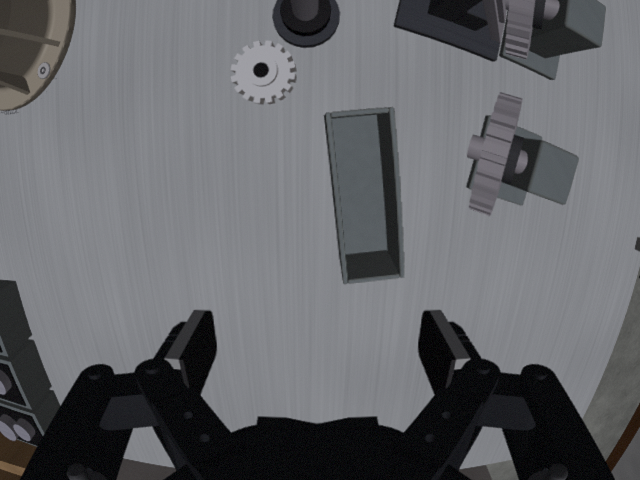

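Call:
move_arm:
  commands:
    - [[0.3,1,0.2],[0,0,0],1]
    - [[0.3,1,0.2],[0,0,0],1]
    - [[0.3,1,0.2],[0,0,0],1]
    - [[0.3,1,0.2],[0,0,0],1]
    - [[0.3,1,0],[0,0,0],1]

```text
clock: 1.7
tcp_pos: [0.481, -0.0528, 0.3219]
orientation: [0.001, 0.71, 0.704, 0.001]
wrist_force: [0.4, 0.1, -0.0]
finger_gap: 0.0852
```

```bash
python3 - <<'E'
from h import *
d=snap("wrist","w2");print(d['p'],d['q'])
E
```

```text
[ 0.48101884 -0.05275001  0.32191933] [9.79785191e-04 7.10075584e-01 7.04124596e-01 5.09193975e-04]
```

View pics/w2.png

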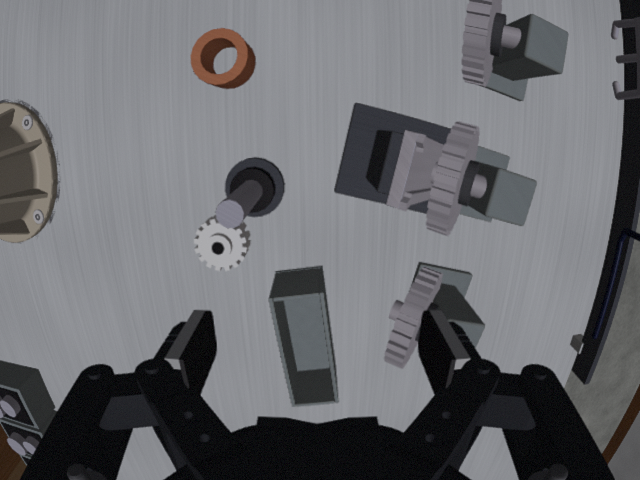

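Call:
move_arm:
  commands:
    - [[0,1,0],[0,0,0],1]
    - [[0,1,0],[0,0,0],1]
    - [[0,1,0],[0,0,0],1]
    - [[0,0.5,0],[0,0,0],1]
    - [[0,0,0],[0,0,0],1]

```text
clock: 2.25
tcp_pos: [0.4801, 0.0881, 0.3206]
orientation: [-0.0, 0.708, 0.706, -0.0]
wrist_force: [-0.5, -1.1, 0.2]
finger_gap: 0.0854
```

```bash
python3 - <<'E'
from h import *
d=snap("wrist","w3");print(d['p'],d['q'])
E
```

```text
[0.4801115  0.088054   0.32059051] [-2.39014037e-04  7.08319527e-01  7.05891911e-01 -1.40333140e-05]
```

View pics/w3.png

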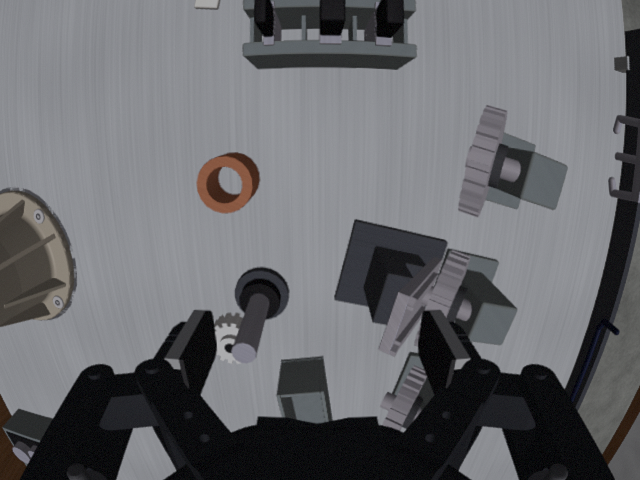

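Call:
move_arm:
  commands:
    - [[0,1,0],[0,0,0],1]
    - [[0,1,0],[0,0,0],1]
    - [[0,1,0],[0,0,0],1]
    - [[0,0,0],[0,0,0],1]
    - [[0,0,0],[0,0,0],1]

```text
clock: 2.8
tcp_pos: [0.4805, 0.2057, 0.3205]
orientation: [0.0, 0.709, 0.705, -0.001]
wrist_force: [-0.5, -0.9, -0.7]
finger_gap: 0.0853
```

```bash
python3 - <<'E'
from h import *
d=snap("wrist","w4");print(d['p'],d['q'])
crop("w4",210,40,260,190,3,"cw4",1.8)
crop("w2",330,95,220,150,3.6,"cw2",1.5)
crop("w3",330,210,200,150,4,"cw3",1.5)
E
```

```text
[0.48048506 0.20569045 0.32046723] [ 1.61245887e-04  7.08927385e-01  7.05281272e-01 -5.14977919e-04]
```

View pics/w4.png

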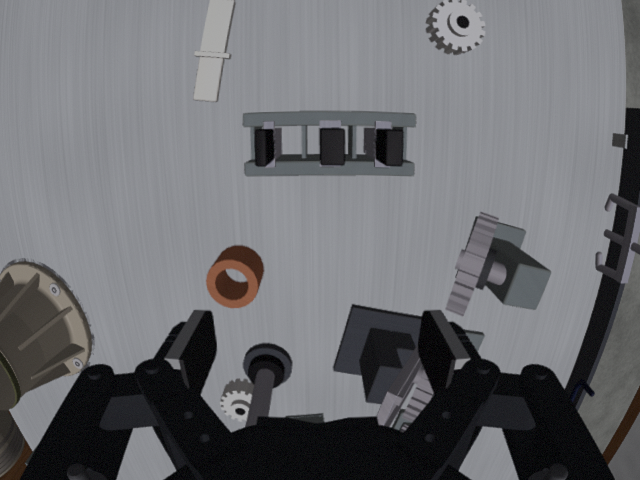

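View pics/cw4.png

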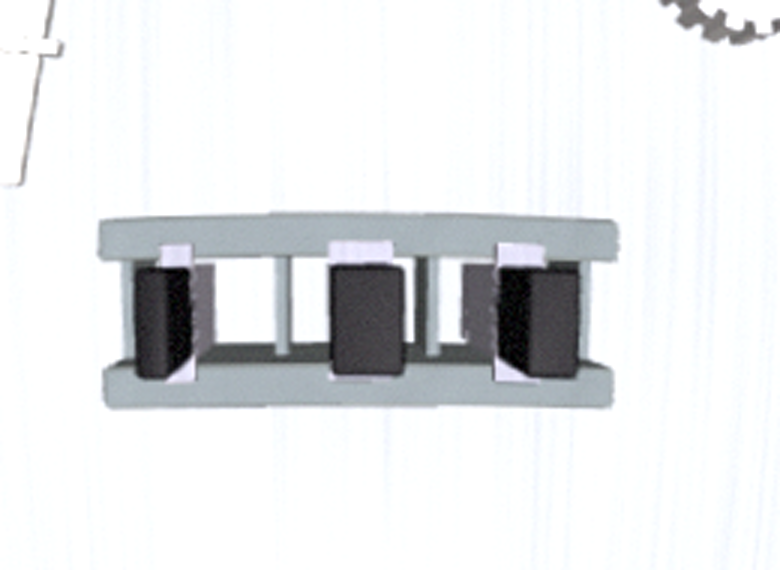

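View pics/cw2.png

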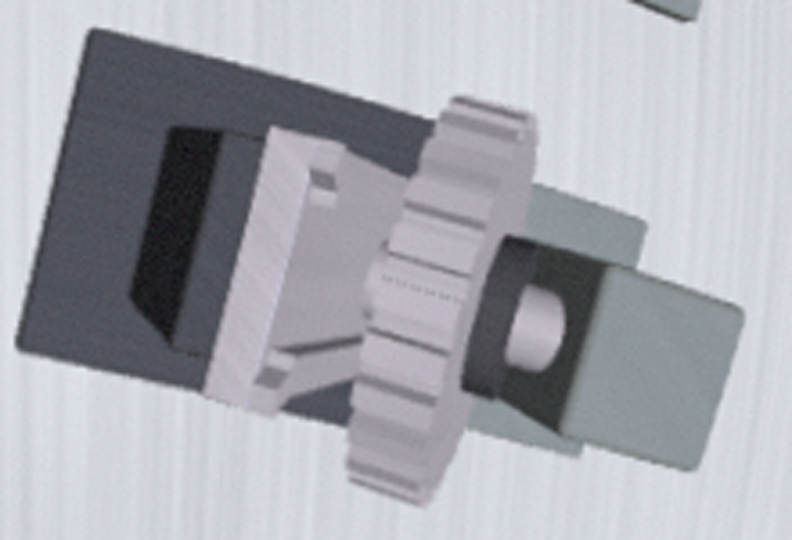

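View pics/cw3.png

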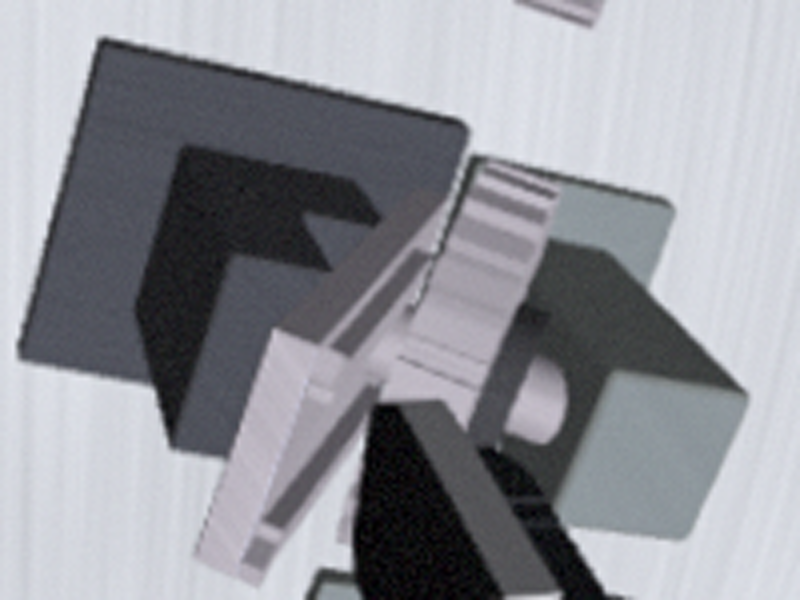

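```bash
python3 - <<'E'
from h import *
d=load("w4");t=load("top0")
for u in (255,265.7,320.7,344.7,387,402.7):print(u,onz(d,(u,147),.15).round(4))
c={}
for u,v in [(100,232),(617,232),(104,393),(613,393)]:
    print(onz(d,(u/3+210,v/3+40),.09).round(4))
crop("w4",240,100,80,80,9,"cz1",2.2)
crop("w4",345,100,80,80,9,"cz2",2.2)
E
```

```text
255 [0.4312 0.2692 0.15  ]
265.7 [0.4398 0.2689 0.15  ]
320.7 [0.4832 0.2682 0.15  ]
344.7 [0.502  0.2683 0.15  ]
387 [0.5358 0.2689 0.15  ]
402.7 [0.5486 0.2693 0.15  ]
[0.4106 0.2947 0.09  ]
[0.5747 0.2952 0.09  ]
[0.4102 0.2427 0.09  ]
[0.5751 0.2427 0.09  ]
```

View pics/cz1.png

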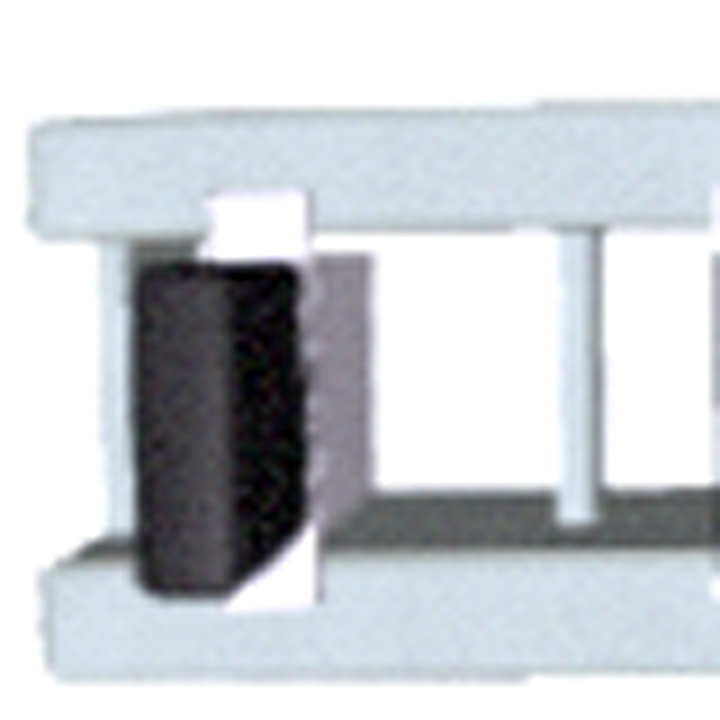

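View pics/cz2.png

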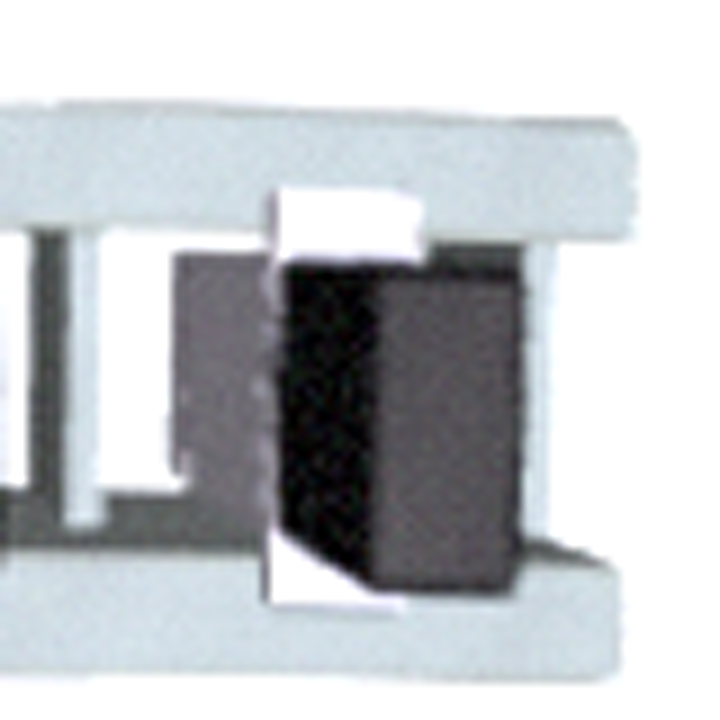

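```bash
python3 - <<'E'
from h import *
d=load("w4");t=load("top0");s=load("side0")
c=lambda u,v:(u/3+210,v/3+40)
ct=lambda u,v:(u/5+220,v/5+190)
cs=lambda u,v:(u/5+225,v/5+235)
# rack corners +x+y(far-left in top)
print("rack +x+y",tri((d,c(617,222)),(t,ct(57,65))))
print("rack -x-y",tri((d,c(104,405)),(t,ct(213,492)),(s,cs(545,295))))
print("rack -x+y",tri((d,c(100,222)),(t,ct(48,495)),(s,cs(468,385))))
# leaf1 top corners: -x+y, +x +y ,
print("leaf1 -x+y top",tri((d,(240+140/9,100+265/9)),(s,cs(400,208))))
print("leaf1 +x -y top",tri((d,(240+225/9,100+592/9)),(s,cs(442,160))))
print("leaf1 -x -y top",tri((d,(240+145/9,100+595/9)),(s,cs(464,165))))
E
python3 - <<'E'
import sys;sys.path.insert(0,'.')
import os;os.chdir('.')
from h import *
crop("side0",295,255,40,70,9,"cl1",2.5)
E
```

```text
rack +x+y (array([0.57640995, 0.29862584, 0.08118195]), [0.6, 0.6])
rack -x-y (array([0.40984327, 0.23727263, 0.08779506]), [1.2, 1.0, 0.3])
rack -x+y (array([0.40916186, 0.29654091, 0.0941687 ]), [2.6, 0.6, 3.0])
leaf1 -x+y top (array([0.43386476, 0.28448121, 0.15171062]), [2.0, 2.0])
leaf1 +x -y top (array([0.43870566, 0.25377407, 0.1480341 ]), [0.2, 0.2])
leaf1 -x -y top (array([0.43106578, 0.25334364, 0.14822788]), [0.3, 0.3])
```

View pics/cl1.png

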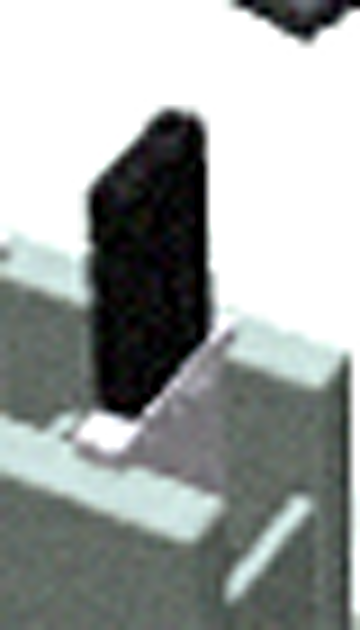

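Call:
move_arm:
  commands:
    - [[-0.56,0.8,-0.6],[0,0,0.04],-0.18]
    - [[-0.56,0.78,-0.6],[0,0,0],-0.18]
    - [[0,0,-0.6],[0,0,0],-0.18]
    - [[0,0,-0.3],[0,0,0],-0.18]
    - [[0,0,0],[0,0,0],-0.18]
  newtons: 60

```text
clock: 3.35
tcp_pos: [0.435, 0.2678, 0.2354]
orientation: [-0.0, 0.708, 0.707, -0.002]
wrist_force: [0.3, -0.3, 0.0]
finger_gap: 0.035
```

```bash
python3 - <<'E'
from h import *
d=snap("wrist","w5");print(d['p'],d['q'])
# where TCP line passes; pads positions
print(proj(d,[.4355,.269,.15]),proj(d,d['p']))
E
```

```text
[0.43499792 0.26780975 0.23542319] [-3.85547731e-04  7.07600990e-01  7.06610518e-01 -1.50526248e-03]
[318.89314702 258.99540079] [317.99471446 338.80603473]
```

View pics/w5.png

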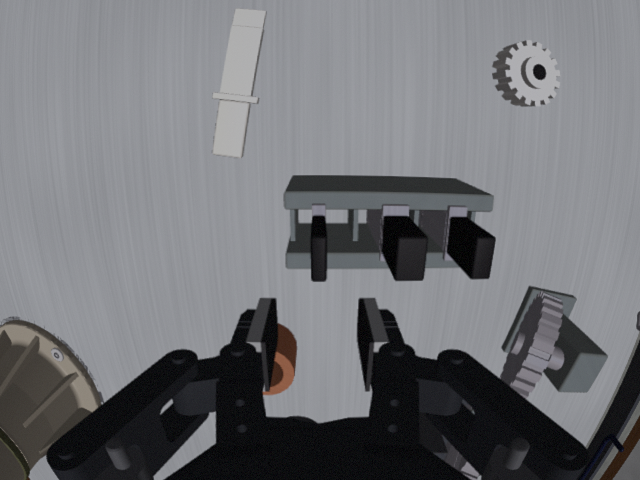

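Call:
move_arm:
  commands:
    - [[0,0.02,-0.9],[0,0,0],-0.18]
    - [[0,0,-0.9],[0,0,0],-0.18]
    - [[0,0,-0.88],[0,0,0],-0.18]
    - [[0,0,0],[0,0,0],-0.18]
    - [[0,0,0],[0,0,0],-1]
  newtons: 60

```text
clock: 3.9
tcp_pos: [0.4364, 0.2699, 0.1309]
orientation: [0.0, 0.707, 0.707, 0.0]
wrist_force: [0.8, -0.6, 0.3]
finger_gap: 0.0218
```

Call:
move_arm:
  commands:
    - [[0,0,0],[0,0,0],-1]
    - [[0,0,0],[0,0,0],-1]
    - [[0,0,0],[0,0,0],-1]

```text
clock: 4.2
tcp_pos: [0.4373, 0.2709, 0.1322]
orientation: [0.001, 0.707, 0.707, 0.002]
wrist_force: [1.1, -0.2, 6.5]
finger_gap: 0.0095
```

Call:
move_arm:
  commands:
    - [[0,0,0.3],[0,0,0],-1]
    - [[0,0,1],[0,0,0],-1]
    - [[0,0,1],[0,0,0],-1]
    - [[0,0,1],[0,0,0],-1]
    - [[0,0,0.7],[0,0,0],-1]

```text
clock: 4.7
tcp_pos: [0.4355, 0.2707, 0.2937]
orientation: [0.001, 0.707, 0.708, 0.002]
wrist_force: [1.1, 0.4, -0.0]
finger_gap: 0.0092
```

```bash
python3 - <<'E'
from h import *
d=snap("side","s6");print(d['p'],d['q'])
p=proj(d,d['p']);print(p)
crop("s6",int(p[0])-80,int(p[1])-60,160,200,3,"cs6",2)
d=snap("wrist","w6")
crop("w6",220,200,200,200,3,"cw6",2)
E
```

```text
[0.43552695 0.27071617 0.29371835] [6.28603076e-04 7.06645004e-01 7.07565854e-01 1.73365840e-03]
[305.74295877 194.79307332]
```

View pics/cs6.png

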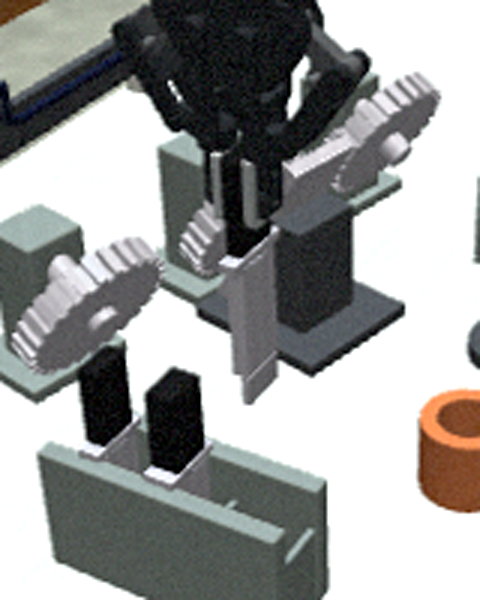

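View pics/cw6.png

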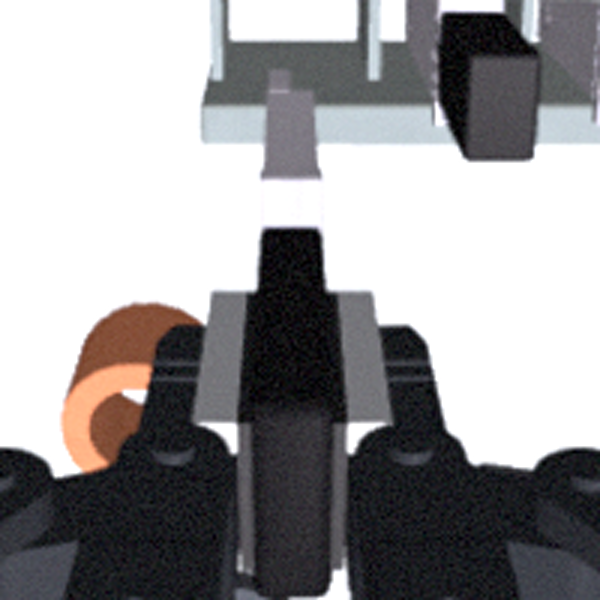

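```bash
python3 - <<'E'
from h import *
crop("s6",292,215,40,60,10,"cs6b",2)
crop("w6",295,215,40,70,9,"cw6b",1.6)
E
```

```text
(no output)
```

View pics/cs6b.png

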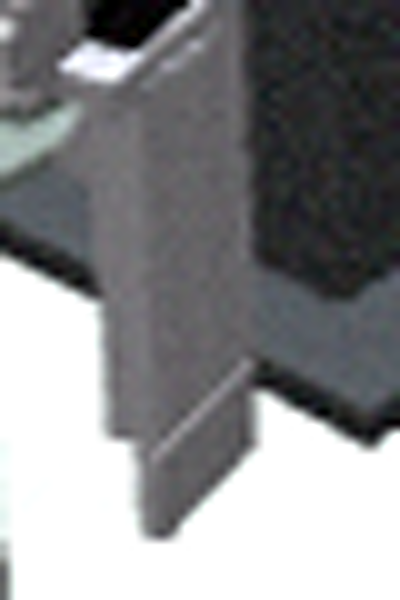

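View pics/cw6b.png

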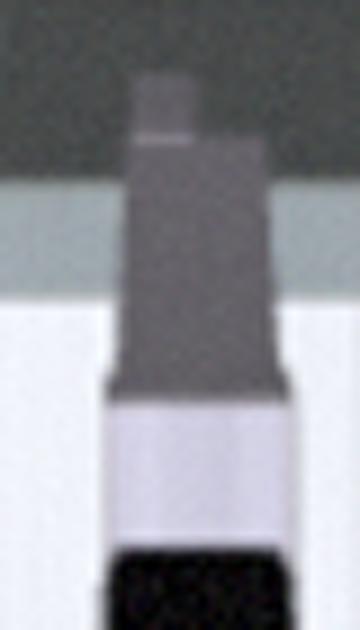

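```bash
python3 - <<'E'
from h import *
w2=load("w2");w3=load("w3");t=load("top0");s=load("side0")
a=lambda u,v:(u/3.6+330,v/3.6+95)
b=lambda u,v:(u/4+330,v/4+210)
cs=lambda u,v:(u/3.5+210,v/3.5+145)
P=tri((w2,a(345,148)),(w3,b(350,353)));Q=tri((w2,a(278,412)),(w3,b(262,584)))
print(P,Q,np.linalg.norm(P[0]-Q[0]))
P2=tri((w2,a(345,148)),(w3,b(350,353)),(s,cs(384,150)));Q2=tri((w2,a(278,412)),(w3,b(262,584)),(s,cs(455,122)))
print(P2,Q2)
B1=tri((w2,a(272,128)),(w3,b(278,330)));B2=tri((w2,a(205,395)),(w3,b(195,560)));print(B1,B2)
# foot corners on table z=0
f=[onz(w2,a(92,28),0.012),onz(w2,a(18,350),.012),onz(w3,b(103,40),.012),onz(w3,b(20,355),.012),onz(w3,b(468,125),.012)]
print(np.round(f,4))
print(tri((w2,a(92,28)),(w3,b(103,40))),tri((w2,a(18,350)),(w3,b(20,355))))
crop("w2",375,120,110,120,6.5,"cw2b",1.5)
E
```

```text
(array([0.5689509 , 0.02030112, 0.15345508]), [0.6, 0.6]) (array([ 0.55405044, -0.03936929,  0.15767796]), [0.1, 0.1]) 0.06164750390467645
(array([0.56723362, 0.01975683, 0.1542105 ]), [1.0, 2.2, 3.3]) (array([ 0.55423933, -0.04424275,  0.1481375 ]), [3.5, 2.5, 4.6])
(array([0.55308915, 0.02397657, 0.14833465]), [0.4, 0.4]) (array([ 0.53875429, -0.03741931,  0.14923987]), [0.0, 0.0])
[[ 0.5262  0.0532  0.012 ]
 [ 0.5025 -0.0524  0.012 ]
 [ 0.5262  0.0551  0.012 ]
 [ 0.5026 -0.0503  0.012 ]
 [ 0.6451  0.0279  0.012 ]]
(array([0.52681823, 0.0535743 , 0.00611827]), [0.0, 0.0]) (array([ 0.50286954, -0.05360926,  0.00551166]), [0.0, 0.0])
```

View pics/cw2b.png

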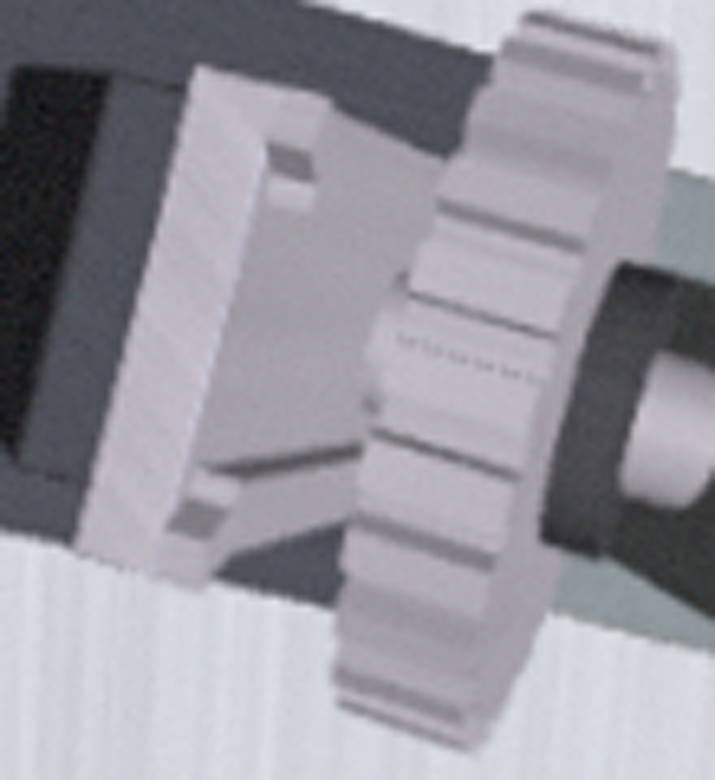

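Call:
move_arm:
  commands:
    - [[0.2,-0.6,0.3],[0,0,-0.79],-1]
    - [[0.25,-1,0.2],[0,0,-0.8],-1]
    - [[0.25,-1,0],[-0.206,-0.9145,0],-1]
    - [[0.25,-1,0],[-0.206,-0.9145,0],-1]
    - [[0.25,-1,0],[-0.206,-0.9145,0],-1]

```text
clock: 5.3
tcp_pos: [0.4834, 0.085, 0.3096]
orientation: [0.154, 0.765, 0.613, 0.123]
wrist_force: [1.3, 0.2, -2.5]
finger_gap: 0.0092
```

Call:
move_arm:
  commands:
    - [[0.25,-1,0],[-0.206,-0.9145,0],-1]
    - [[0.25,-1,0],[0,0,0],-1]
    - [[0,0,0],[0,0,0],-1]
    - [[0,0,0],[0,0,0],-1]

```text
clock: 5.7
tcp_pos: [0.5026, 0.0054, 0.3094]
orientation: [0.202, 0.755, 0.603, 0.161]
wrist_force: [0.6, 0.3, -1.0]
finger_gap: 0.0088
```

```bash
cat >> h.py <<'E'
M=np.array([.577,-.0138,.115]);PSI=np.deg2rad(-12.7)
def gap():
    sx=np.array([np.cos(PSI),np.sin(PSI),0]);sy=np.array([-np.sin(PSI),np.cos(PSI),0]);z=np.array([0,0,1.])
    gz=-.5*sx+np.sqrt(.75)*z;gx=np.sqrt(.75)*sx+.5*z
    return np.column_stack([gx,sy,gz])
def target(L,half,g,d,ty=0.0):
    G=gap();return M+G@np.array([g+half,ty,L-d])
def report(L=.1265,half=.005,ty=.0015):
    from workcell import env
    s=env.get_state();G=gap();Rm=Rq(s['orientation']).as_matrix()
    Rt=np.column_stack([G[:,1],G[:,0],-G[:,2]])
    e=R.from_matrix(Rt@Rm.T).as_rotvec(degrees=True)
    r=G.T@(s['tcp_pos']-M)
    print("t",round(s['clock'],2),"tcp",s['tcp_pos'].round(4),"gap-frame flat x,y,tip depth(mm):",(1000*np.array([r[0]-half,r[1]-ty,L-r[2]])).round(1),"rot err deg",e.round(2),"F gap",(G.T@s['wrist_force']).round(1),"grip",round(s['finger_gap']*1e3,1))
E
python3 - <<'E'
from h import *
report()
d=snap("wrist","w7")
for dd in (0,):
  G=gap()
  for q in ([0,0,0],[0,0,.045],[0,.0175,.04],[0,-.0175,.04]): print(q,proj(d,M+G@np.array(q)).round(1))
E
```

```text
t 5.7 tcp [0.5026 0.0054 0.3094] gap-frame flat x,y,tip depth(mm): [ 25.7   0.9 -80.2] rot err deg [-0.01 -0.05  0.13] F gap [-0.1  0.4 -1.1] grip 8.8
[0, 0, 0] [284.2 215.7]
[0, 0, 0.045] [279.4 229.4]
[0, 0.0175, 0.04] [279.4 206.7]
[0, -0.0175, 0.04] [280.6 247.9]
```

View pics/w7.png

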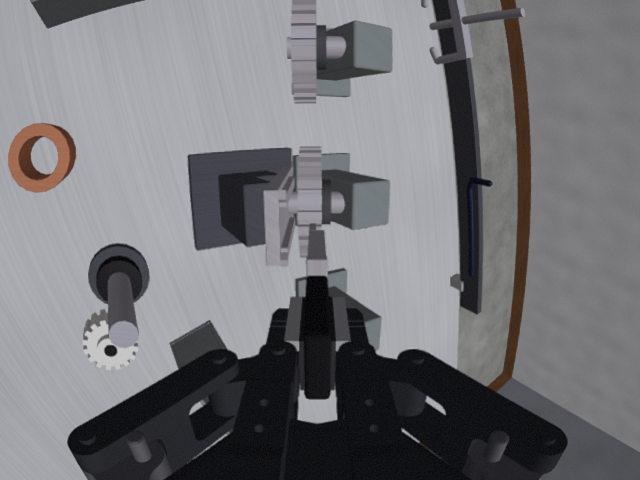

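```bash
python3 - <<'E'
from h import *
crop("w7",245,135,110,150,5,"cw7",1.3)
im=cv2.imread("pics/cw7.png");d=load("w7");G=gap()
for q in ([0,.0175,.04],[0,-.0175,.04],[-.012,.032,.045],[-.012,-.032,.045],[0,.032,.045],[0,-.032,.045],[0,0,0],[.0075,0,0],[.0125,0,0],[.0175,0,0]):
    p=proj(d,M+G@np.array(q));cv2.circle(im,tuple(int(v) for v in (p-[245,135])*5),3,(0,0,255),-1)
cv2.imwrite("pics/cw7m.png",im)
E
```

```text
(no output)
```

View pics/cw7m.png

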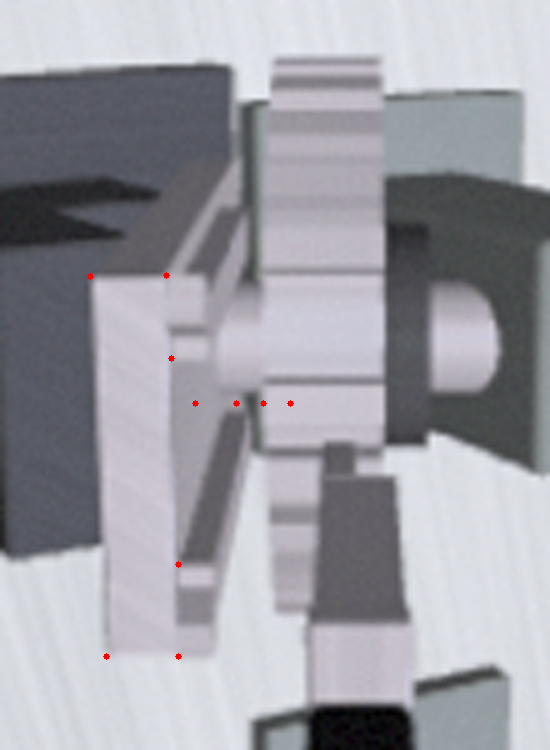

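```bash
cat >> h.py <<'E'
def gm(*v):
    w=gap()@(np.array(v)/1000.)/.04; print("gap",v,"-> frac",w.round(3)); return w
E
python3 - <<'E'
from h import *
gm(-22,-1,-30);gm(0,0,-10);gm(-1,0,0);gm(0,1,0)
E
```

```text
gap (-22, -1, -30) -> frac [-0.104 -0.002 -0.925]
gap (0, 0, -10) -> frac [ 0.122 -0.027 -0.217]
gap (-1, 0, 0) -> frac [-0.021  0.005 -0.012]
gap (0, 1, 0) -> frac [0.005 0.024 0.   ]
```

Call:
move_arm:
  commands:
    - [[-0.05,0,-0.46],[0,0,0],-1]
    - [[-0.05,0,-0.46],[0,0,0],-1]
    - [[0,0,0],[0,0,0],-1]
    - [[0,0,0],[0,0,0],-1]

```text
clock: 6.15
tcp_pos: [0.4995, 0.0077, 0.273]
orientation: [0.202, 0.754, 0.604, 0.162]
wrist_force: [0.2, 0.5, -0.2]
finger_gap: 0.009
```

```bash
python3 - <<'E'
from h import *
report()
snap("wrist","w8");snap("side","s8")
crop("w8",245,135,130,150,4.5,"cw8",1.3)
crop("s8",240,140,160,140,4,"cs8",1.8)
E
```

```text
t 6.15 tcp [0.4995 0.0077 0.273 ] gap-frame flat x,y,tip depth(mm): [  4.5   2.4 -50.5] rot err deg [ 0.   -0.05 -0.17] F gap [-0.   0.6 -0.2] grip 9.0
```

View pics/cw8.png

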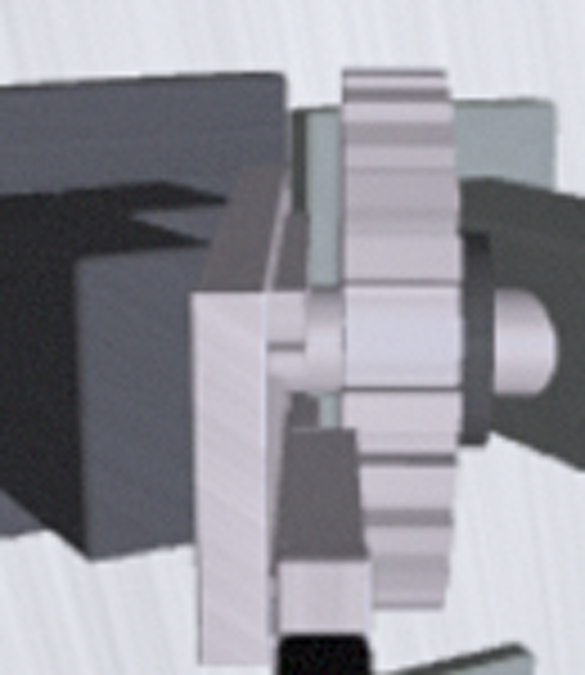

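View pics/cs8.png

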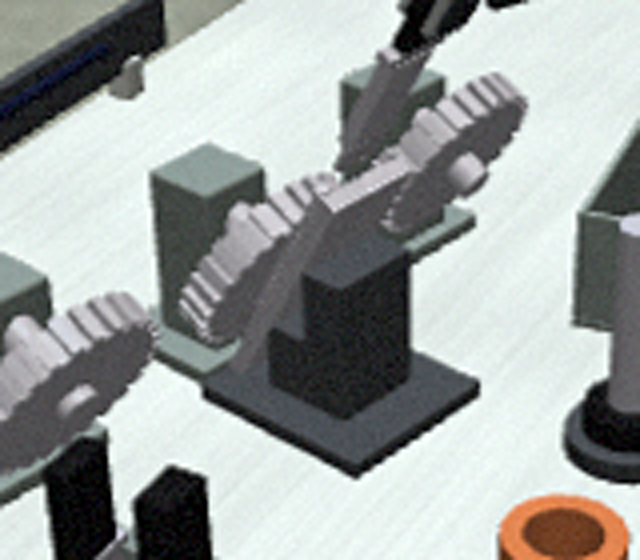

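Call:
move_arm:
  commands:
    - [[0.09,-0.045,-0.17],[0,0,0],-1]
    - [[0.1,-0.035,-0.18],[0,0,0],-1]
    - [[0.1,-0.023,-0.18],[0,0,0],-1]
    - [[0,0,0],[0,0,0],-1]

```text
clock: 6.65
tcp_pos: [0.5106, 0.0021, 0.2499]
orientation: [0.201, 0.755, 0.604, 0.161]
wrist_force: [-0.3, -0.5, -0.8]
finger_gap: 0.0093
```

```bash
python3 - <<'E'
from h import *
report();
E
```

```text
t 6.65 tcp [0.5106 0.0021 0.2499] gap-frame flat x,y,tip depth(mm): [  3.3  -0.6 -24.4] rot err deg [-0.   -0.15 -0.01] F gap [-0.5 -0.5 -0.7] grip 9.3
```

Now seat against the plate: small steps in −x of the gap.

Call:
move_arm:
  commands:
    - [[-0.032,0.008,-0.018],[0,0,0],-1]
    - [[-0.032,0.008,-0.018],[0,0,0],-1]
    - [[0,0,0],[0,0,0],-1]

```text
clock: 6.95
tcp_pos: [0.5082, 0.003, 0.2503]
orientation: [0.202, 0.754, 0.604, 0.162]
wrist_force: [0.2, -0.7, -1.6]
finger_gap: 0.0093
```

```bash
python3 - <<'E'
from h import *
report();snap("wrist","w9")
crop("w9",245,135,130,150,4.5,"cw9",1.3)
E
```

```text
t 6.95 tcp [0.5082 0.003  0.2503] gap-frame flat x,y,tip depth(mm): [  1.3  -0.3 -26.1] rot err deg [ 0.02  0.   -0.03] F gap [-0.5 -0.6 -1.5] grip 9.3
```

View pics/cw9.png

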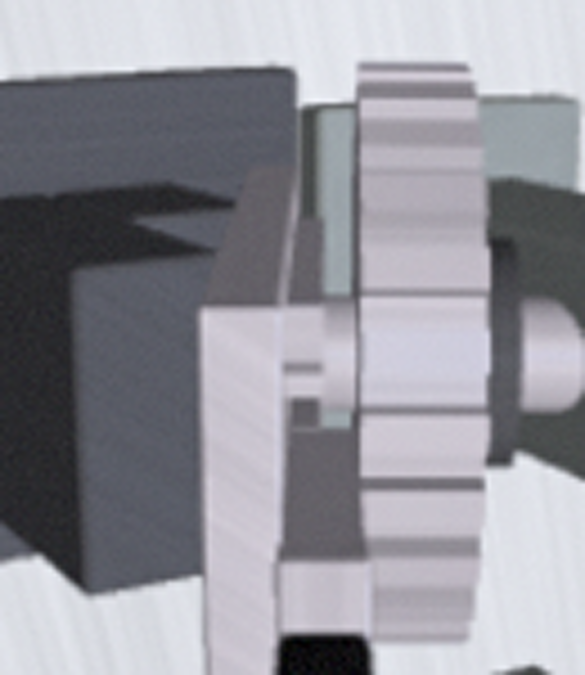

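Call:
move_arm:
  commands:
    - [[-0.021,0.005,-0.012],[0,0,0],-1]
    - [[-0.016,0.004,-0.01],[0,0,0],-1]
    - [[0,0,0],[0,0,0],-1]

```text
clock: 7.3
tcp_pos: [0.5072, 0.0032, 0.2499]
orientation: [0.203, 0.754, 0.603, 0.162]
wrist_force: [1.3, -0.5, -0.4]
finger_gap: 0.0088
```

```bash
python3 - <<'E'
from h import *
report()
E
```

```text
t 7.3 tcp [0.5072 0.0032 0.2499] gap-frame flat x,y,tip depth(mm): [  0.2  -0.2 -26.2] rot err deg [ 0.03  0.07 -0.03] F gap [ 0.9 -0.2 -1. ] grip 8.8
```

Call:
move_arm:
  commands:
    - [[-0.021,0.005,-0.012],[0,0,0],-1]
    - [[-0.021,0.005,-0.012],[0,0,0],-1]
    - [[0,0,0],[0,0,0],-1]

```text
clock: 7.6
tcp_pos: [0.5065, 0.0034, 0.2496]
orientation: [0.203, 0.754, 0.603, 0.163]
wrist_force: [4.6, -1.6, -1.3]
finger_gap: 0.0091
```

```bash
python3 - <<'E'
from h import *
report()
E
```

```text
t 7.6 tcp [0.5065 0.0034 0.2496] gap-frame flat x,y,tip depth(mm): [ -0.6  -0.2 -26.4] rot err deg [ 0.05  0.18 -0.02] F gap [ 3.6 -0.5 -3.5] grip 9.1
```

Call:
move_arm:
  commands:
    - [[0.1,-0.022,-0.174],[0,0,0],-1]
    - [[0.1,-0.022,-0.174],[0,0,0],-1]
    - [[0.1,-0.022,-0.174],[0,0,0],-1]
    - [[0,0,0],[0,0,0],-1]

```text
clock: 8.0
tcp_pos: [0.5189, 0.0007, 0.2275]
orientation: [0.203, 0.754, 0.603, 0.162]
wrist_force: [9.4, -1.6, -0.4]
finger_gap: 0.009
```

```bash
python3 - <<'E'
from h import *
report()
E
```

```text
t 8.0 tcp [0.5189 0.0007 0.2275] gap-frame flat x,y,tip depth(mm): [-0.6 -0.1 -0.9] rot err deg [ 0.03  0.13 -0.02] F gap [ 8.   0.5 -5.1] grip 9.0
```

Call:
move_arm:
  commands:
    - [[0.11,-0.024,-0.168],[0,0,0],-1]
    - [[0.1,-0.022,-0.174],[0,0,0],-1]
    - [[0.1,-0.022,-0.174],[0,0,0],-1]
    - [[0,0,0],[0,0,0],-1]

```text
clock: 8.4
tcp_pos: [0.5311, -0.002, 0.2064]
orientation: [0.203, 0.754, 0.603, 0.162]
wrist_force: [9.5, -1.7, -0.7]
finger_gap: 0.0092
```

```bash
python3 - <<'E'
from h import *
report()
E
```

```text
t 8.4 tcp [ 0.5311 -0.002   0.2064] gap-frame flat x,y,tip depth(mm): [-0.3 -0.1 23.6] rot err deg [ 0.03  0.09 -0.02] F gap [ 8.   0.4 -5.5] grip 9.2
```

Call:
move_arm:
  commands:
    - [[0.11,-0.024,-0.168],[0,0,0],-1]
    - [[0.06,-0.013,-0.1],[0,0,0],-1]
    - [[0,0,0],[0,0,0],-1]

```text
clock: 8.7
tcp_pos: [0.5374, -0.0034, 0.1956]
orientation: [0.202, 0.754, 0.603, 0.162]
wrist_force: [9.0, -1.5, -1.6]
finger_gap: 0.0091
```

```bash
python3 - <<'E'
from h import *
report();snap("wrist","w10")
crop("w10",245,135,130,150,4.5,"cw10",1.3)
E
```

```text
t 8.7 tcp [ 0.5374 -0.0034  0.1956] gap-frame flat x,y,tip depth(mm): [-0.1 -0.  36.3] rot err deg [ 0.02  0.04 -0.02] F gap [ 7.1  0.5 -5.9] grip 9.1
```

View pics/cw10.png

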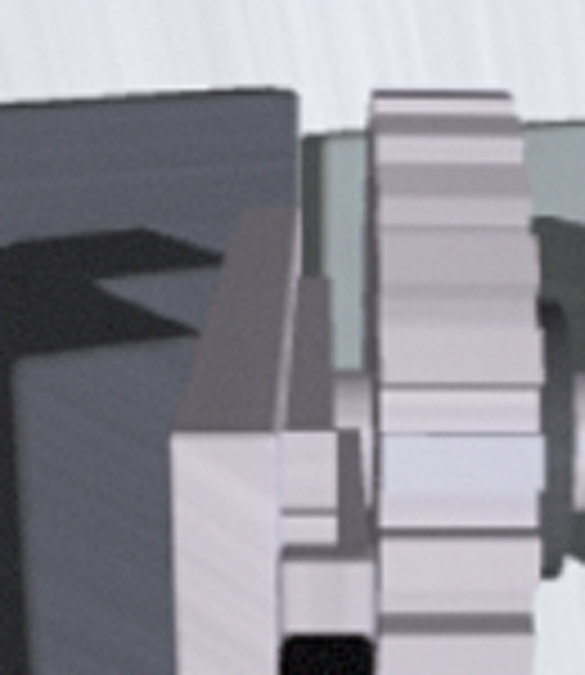

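Call:
move_arm:
  commands:
    - [[-0.2,0.045,0.4],[0,0,0],-1]
    - [[-0.42,0.095,0.78],[0,0,0],-1]
    - [[-0.44,0.1,0.78],[0,0,0],-1]
    - [[-0.2,0.045,0.5],[0,0,0],-1]
    - [[0,0,0.3],[0,0,0],-1]

```text
clock: 9.25
tcp_pos: [0.4832, 0.0089, 0.3049]
orientation: [0.2, 0.755, 0.604, 0.16]
wrist_force: [0.2, -0.7, -0.9]
finger_gap: 0.0091
```

```bash
python3 - <<'E'
from h import *
report()
crop("w1",300,90,130,210,3.5,"cw1",1.5)
crop("w2",250,250,110,170,4,"cw2t",1.5)
E
```

```text
t 9.25 tcp [0.4832 0.0089 0.3049] gap-frame flat x,y,tip depth(mm): [  6.4   0.  -86.2] rot err deg [-0.03 -0.33 -0.07] F gap [-0.2 -0.6 -0.9] grip 9.1
```

View pics/cw1.png

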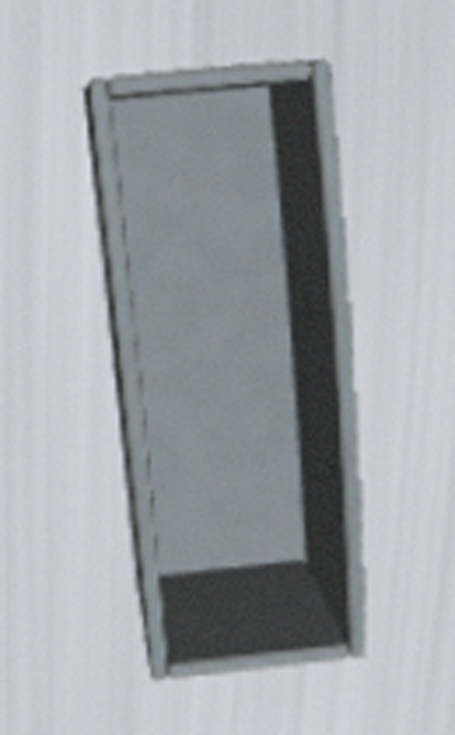

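View pics/cw2t.png

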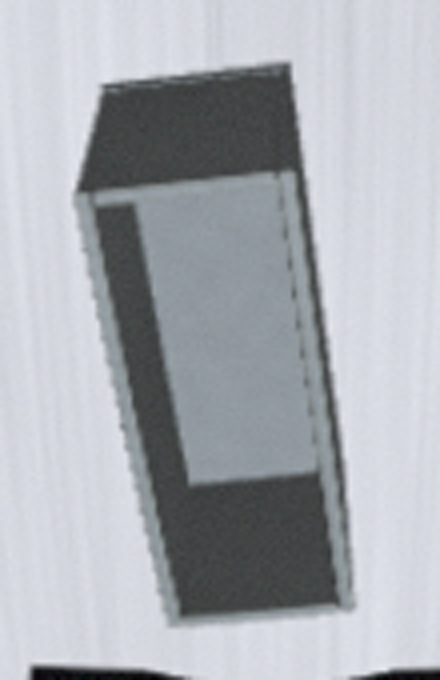

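```bash
python3 - <<'E'
from h import *
w1=load("w1");w2=load("w2")
a=lambda u,v:(u/3.5+300,v/3.5+90)
b=lambda u,v:(u/4+250,v/4+250)
A=[(90,80),(328,60),(362,655),(155,677)];B=[(77,193),(296,172),(354,606),(170,626)]
P=[]
for x,y in zip(A,B):
    X,e=tri((w1,a(*x)),(w2,b(*y)));print(X.round(4),e,onz(w1,a(*x),.08).round(4),onz(w2,b(*y),.08).round(4));P.append(onz(w1,a(*x),.08)+onz(w2,b(*y),.08))
P=np.array(P)/2;c=P.mean(0);print("c",c)
y=(P[0]+P[1]-P[2]-P[3])/2;x=(P[1]+P[2]-P[0]-P[3])/2
print(np.linalg.norm(x),np.linalg.norm(y),np.degrees(np.arctan2(x[1],x[0])),np.degrees(np.arctan2(-y[0],y[1])))
E
```

```text
[ 0.4269 -0.1574  0.0787] [0.5, 0.5] [ 0.4264 -0.1573  0.08  ] [ 0.4275 -0.1569  0.08  ]
[ 0.4874 -0.1503  0.0802] [0.6, 0.6] [ 0.4869 -0.1501  0.08  ] [ 0.488  -0.1506  0.08  ]
[ 0.5072 -0.3148  0.0751] [0.3, 0.3] [ 0.5056 -0.3126  0.08  ] [ 0.5071 -0.3105  0.08  ]
[ 0.4468 -0.3191  0.0801] [0.0, 0.0] [ 0.4467 -0.3191  0.08  ] [ 0.4468 -0.3192  0.08  ]
c [ 0.46688393 -0.23453124  0.08      ]
0.06044333099399888 0.1627950099953076 6.859747284170444 6.82659279581338
```

Call:
move_arm:
  commands:
    - [[-0.18,-0.6,0.2],[0.22,0.9755,0],-1]
    - [[-0.18,-0.9,0],[0.22,0.9755,0],-1]
    - [[-0.18,-0.95,0],[0.22,0.9755,0],-1]
    - [[-0.18,-0.95,0],[0,0,0.815],-1]
    - [[-0.18,-0.95,0],[0,0,0.815],-1]

```text
clock: 9.75
tcp_pos: [0.4485, -0.1663, 0.3104]
orientation: [0.031, 0.702, 0.71, 0.036]
wrist_force: [0.0, -0.2, -1.4]
finger_gap: 0.009
```

Call:
move_arm:
  commands:
    - [[-0.18,-0.95,0],[0,0,0.815],-1]
    - [[0,0,0],[0,0,0],-1]
    - [[0,0,0],[0,0,0],-1]

```text
clock: 10.05
tcp_pos: [0.441, -0.2034, 0.3118]
orientation: [0.031, 0.664, 0.746, 0.039]
wrist_force: [0.9, 1.0, -0.8]
finger_gap: 0.0092
```

```bash
cat >> h.py <<'E'
TC=np.array([.467,-.2345,0]);TY=np.deg2rad(6.85)
def trayrep(L=.1265,half=.005):
    from workcell import env
    s=env.get_state();Rm=Rq(s['orientation']).as_matrix()
    T=np.array([[np.cos(TY),-np.sin(TY),0],[np.sin(TY),np.cos(TY),0],[0,0,1]])
    tip=s['tcp_pos']+Rm@np.array([-.0015,-half,L]) # flat, tip
    at=s['tcp_pos']+Rm@np.array([-.0015,-half,L-.075])
    print("t",s['clock'],"tcp",s['tcp_pos'].round(4),"tip flat in tray mm",(1000*T.T@(tip-TC)).round(1),"75mm up",(1000*T.T@(at-TC)).round(1),"tool x",(T.T@Rm[:,0]).round(3),"F",s['wrist_force'].round(1))
E
python3 - <<'E'
from h import *
trayrep();snap("wrist","w11")
E
```

```text
t 10.05 tcp [ 0.441  -0.2034  0.3118] tip flat in tray mm [-14.5  33.1 185.4] 75mm up [-21.9  32.7 260. ] tool x [0.003 1.    0.006] F [ 0.9  1.  -0.8]
```

View pics/w11.png

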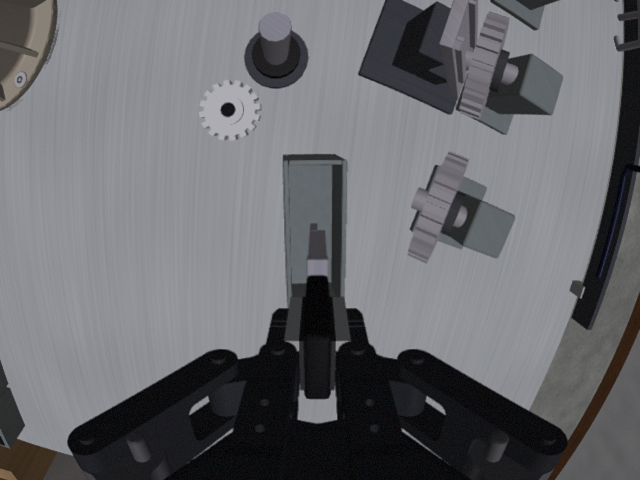

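Call:
move_arm:
  commands:
    - [[-0.05,0,-0.9],[0,0,0],-1]
    - [[0,0,-0.9],[0,0,0],-1]
    - [[0,0,-0.9],[0,0,0],-1]
    - [[0,0,-0.9],[0,0,0],-1]
    - [[0,0,-0.4],[0,0,0],-1]

```text
clock: 10.6
tcp_pos: [0.4384, -0.1999, 0.1507]
orientation: [0.031, 0.662, 0.748, 0.039]
wrist_force: [-1.0, 1.1, -1.2]
finger_gap: 0.009
```

Call:
move_arm:
  commands:
    - [[0,0,-0.2],[0,0,0],-1]
    - [[0,0,-0.15],[0,0,0],-1]
    - [[0,0,0],[0,0,0],-1]

```text
clock: 10.9
tcp_pos: [0.4409, -0.203, 0.1406]
orientation: [0.034, 0.662, 0.748, 0.039]
wrist_force: [-0.8, 0.5, -0.7]
finger_gap: 0.0091
```

```bash
python3 - <<'E'
from h import *
trayrep();snap("wrist","w12")
E
```

```text
t 10.9 tcp [ 0.4409 -0.203   0.1406] tip flat in tray mm [-13.9  33.   14.2] 75mm up [-21.7  32.9  88.8] tool x [-0.002  1.     0.   ] F [-0.8  0.5 -0.7]
```

View pics/w12.png

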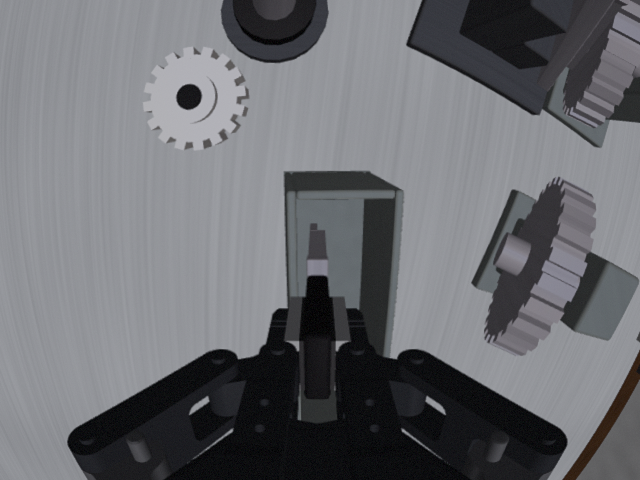

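Call:
move_arm:
  commands:
    - [[-0.05,0,-0.1],[0,0,0],-1]
    - [[0,0,-0.08],[0,0,0],-1]
    - [[0,0,0],[0,0,0],-1]

```text
clock: 11.25
tcp_pos: [0.4387, -0.2038, 0.1333]
orientation: [0.035, 0.662, 0.747, 0.039]
wrist_force: [-0.3, 0.4, -1.3]
finger_gap: 0.0092
```

```bash
python3 - <<'E'
from h import *
trayrep()
E
```

```text
t 11.25 tcp [ 0.4387 -0.2038  0.1333] tip flat in tray mm [-16.2  32.4   7. ] 75mm up [-24.1  32.4  81.6] tool x [-0.001  1.     0.   ] F [-0.3  0.4 -1.3]
```

Call:
move_arm:
  commands:
    - [[0,0,0],[0,0,0],-0.5]
    - [[0,0,0],[0,0,0],-0.1]
    - [[0,0,0],[0,0,0],0.1]
    - [[0,0,0],[0,0,0],0.1]
    - [[0,0,0],[0,0,0],0.1]

```text
clock: 11.75
tcp_pos: [0.4389, -0.2038, 0.1335]
orientation: [0.035, 0.662, 0.747, 0.039]
wrist_force: [-0.3, 0.1, -0.1]
finger_gap: 0.0473
```

```bash
python3 - <<'E'
from h import *
trayrep();snap("wrist","w13")
E
```

```text
t 11.75 tcp [ 0.4389 -0.2038  0.1335] tip flat in tray mm [-16.   32.3   7.1] 75mm up [-23.8  32.3  81.7] tool x [-0.001  1.    -0.   ] F [-0.3  0.1 -0.1]
```

View pics/w13.png

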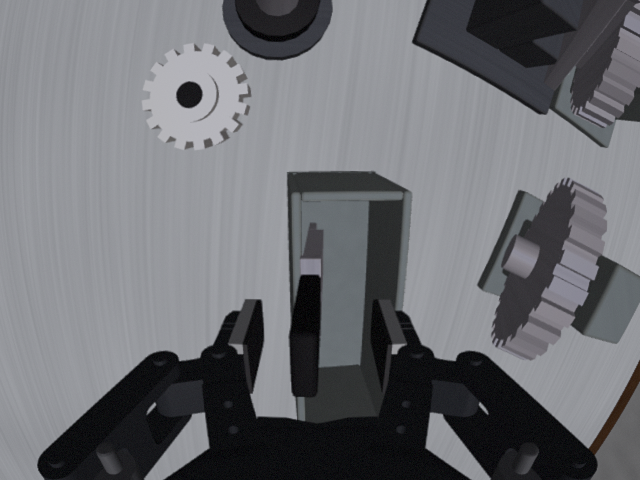

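Call:
move_arm:
  commands:
    - [[-0.08,0,0.8],[0,0,0],0.1]
    - [[-0.1,0,1],[0,0,0],0.1]
    - [[0,0,1],[0,0,0],0.1]
    - [[0.2,0.4,1],[-0.086,0.72,0],0.1]
    - [[0.3,1,0.4],[0,0,-0.856],-0.3]

```text
clock: 12.3
tcp_pos: [0.4539, -0.1499, 0.3051]
orientation: [0.004, 0.709, 0.705, 0.001]
wrist_force: [1.1, 0.1, -0.8]
finger_gap: 0.0335
```

```bash
python3 - <<'E'
from h import *
snap("top","t14");d=snap("wrist","w14");print(d['p'],d['q'])
crop("t14",430,200,160,120,4.5,"ct14",2)
E
```

```text
[ 0.45503053 -0.14358746  0.30648004] [0.00346561 0.71018481 0.70399582 0.00392627]
```

View pics/w14.png

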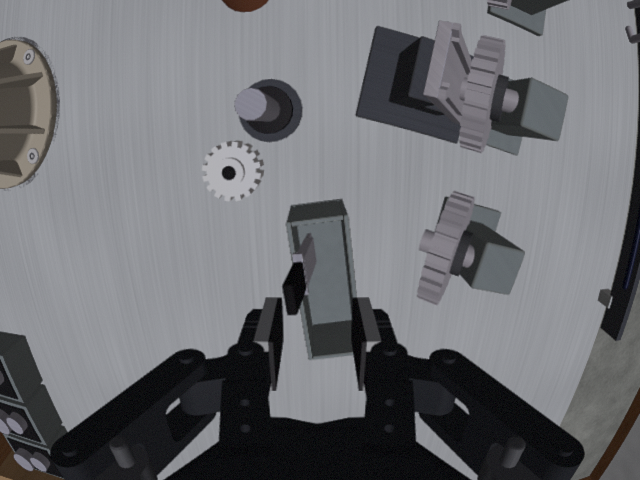

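View pics/t14.png

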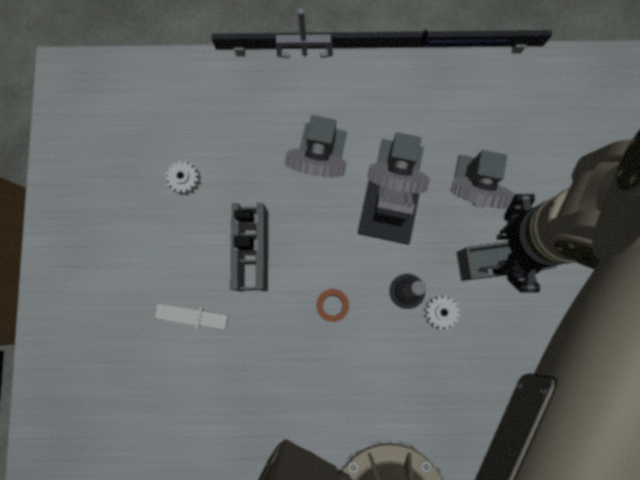

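Call:
move_arm:
  commands:
    - [[0.2,0.94,0],[0,0,0],-0.3]
    - [[0.2,0.94,0],[0,0,0],-0.3]
    - [[0.2,0.94,0],[0,0,0],-0.3]
    - [[0.2,0.94,0],[0,0,0],-0.3]
    - [[0.2,0.94,0],[0,0,0],-0.3]

```text
clock: 12.9
tcp_pos: [0.4915, 0.0414, 0.3008]
orientation: [0.001, 0.707, 0.708, 0.001]
wrist_force: [1.2, -0.3, 0.0]
finger_gap: 0.0302
```

Call:
move_arm:
  commands:
    - [[0.2,0.94,0],[0,0,0],-0.3]
    - [[0.2,0.94,0],[0,0,0],-0.3]
    - [[0.2,0.94,0],[0,0,0],-0.3]
    - [[0.2,0.94,-0.3],[0,0,0],-0.3]
    - [[0.2,0.94,-0.7],[0,0,0],-0.3]

```text
clock: 13.4
tcp_pos: [0.5331, 0.2298, 0.2627]
orientation: [0.002, 0.706, 0.708, 0.003]
wrist_force: [1.3, 0.2, 0.4]
finger_gap: 0.0295
```

Call:
move_arm:
  commands:
    - [[0.19,0.9,-0.6],[0,0,0],-0.3]
    - [[0,0,0],[0,0,0],-0.3]
    - [[0,0,0],[0,0,0],-0.3]

```text
clock: 13.7
tcp_pos: [0.5384, 0.2643, 0.2357]
orientation: [0.001, 0.706, 0.708, -0.0]
wrist_force: [0.5, -0.2, 0.2]
finger_gap: 0.0297
```

```bash
python3 - <<'E'
from h import *
d=snap("wrist","w15");print(d['p'],d['q'])
print((R.from_quat([.70710678,.70710678,0,0])*Rq(d['q']).inv()).as_rotvec(degrees=True))
print(proj(d,[.5425,.269,.15]))
E
```

```text
[0.53840557 0.26426597 0.23573705] [ 6.23195789e-04  7.06051037e-01  7.08160624e-01 -2.74688633e-04]
[ 0.07275423  0.02823901 -0.17093673]
[324.47174747 253.3465047 ]
```

View pics/w15.png

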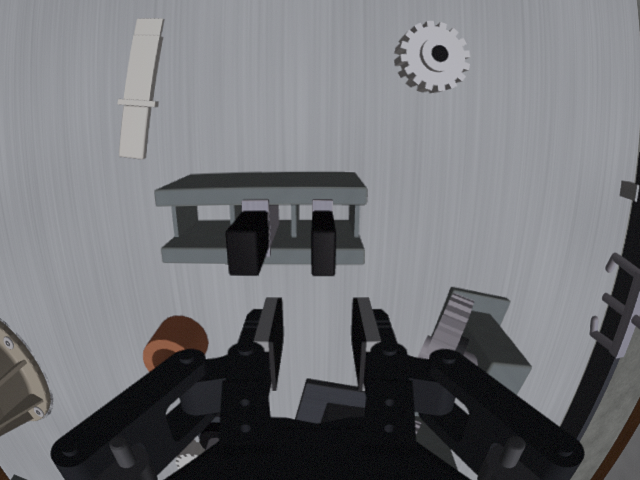

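Call:
move_arm:
  commands:
    - [[0.09,0.12,-0.5],[0,0,0],-0.3]
    - [[0,0,-0.8],[0,0,0],-0.3]
    - [[0,0,-0.8],[0,0,0],-0.3]
    - [[0,0,-0.5],[0,0,0],-0.3]
    - [[0,0,0],[0,0,0],-0.3]
  newtons: 60

```text
clock: 14.25
tcp_pos: [0.5414, 0.2669, 0.1315]
orientation: [0.0, 0.707, 0.707, -0.001]
wrist_force: [-0.1, 0.3, -0.5]
finger_gap: 0.03
```

Call:
move_arm:
  commands:
    - [[0,0,0],[0,0,0],-0.6]
    - [[0,0,0],[0,0,0],-1]
    - [[0,0,0],[0,0,0],-1]
    - [[0,0,0],[0,0,0],-1]

```text
clock: 14.65
tcp_pos: [0.5439, 0.2691, 0.1352]
orientation: [0.002, 0.707, 0.707, 0.002]
wrist_force: [1.1, -2.6, 4.5]
finger_gap: 0.0145
```

```bash
python3 - <<'E'
from workcell import env
s=env.get_state();print(s['tcp_pos'],s['orientation'],s['finger_gap'],s['wrist_force'])
E
```

```text
[0.54387431 0.26907772 0.13515073] [0.00208477 0.70686276 0.70734331 0.00247865] 0.014503256974431503 [ 1.11362721 -2.58349769  4.52569109]
```

Call:
move_arm:
  commands:
    - [[0,0,0.3],[0,0,0],-1]
    - [[0,0,1],[0,0,0],-1]
    - [[0,0,1],[0,0,0],-1]
    - [[0,0,1],[0,0,0],-1]
    - [[0,0,1],[0,0,0],-1]

```text
clock: 15.15
tcp_pos: [0.5423, 0.2692, 0.3078]
orientation: [0.001, 0.707, 0.708, 0.002]
wrist_force: [1.5, -0.7, -1.8]
finger_gap: 0.0141
```

```bash
python3 - <<'E'
from h import *
d=snap("wrist","w16");print(d['p'],d['q'])
p=d['p'];Rm=Rq(d['q']).as_matrix()
s=snap("side","s16")
for L in (.126,.13): 
    print(L,proj(s,p+Rm@np.array([0,-.0075,L])),proj(s,p+Rm@np.array([0,-.0075,L-.145])),proj(d,p+Rm@np.array([0,-.0075,L])))
crop("w16",250,180,140,140,5,"cw16",1.6)
print(target(.13,.0075,10e-3,-60e-3))
E
```

```text
[0.54232454 0.26917489 0.30783713] [0.00118843 0.70666571 0.70754485 0.00156605]
0.126 [258.96913971 239.54596601] [249.51077784 160.4720225 ] [306.9703157  240.40988467]
0.13 [259.20258337 241.49760527] [249.80066845 162.89557047] [307.11486606 238.69860304]
[0.49910888 0.00375352 0.28829483]
```

View pics/cw16.png

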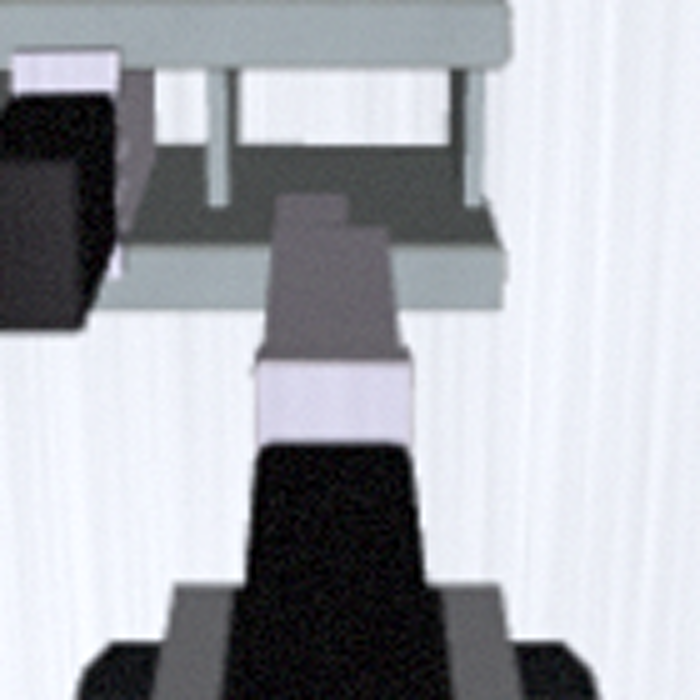

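View pics/s16.png

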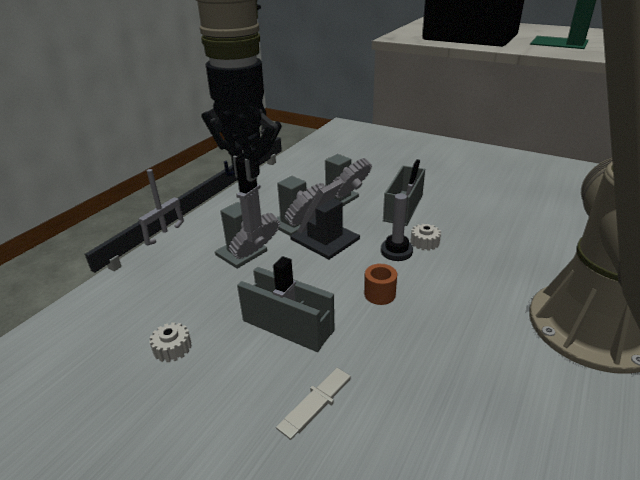

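Call:
move_arm:
  commands:
    - [[-0.16,-0.6,0.2],[0,0,-0.79],-1]
    - [[-0.16,-1,0],[0,0,-0.8],-1]
    - [[-0.16,-1,0],[-0.206,-0.9145,0],-1]
    - [[-0.16,-1,0],[-0.206,-0.9145,0],-1]
    - [[-0.16,-1,0],[-0.206,-0.9145,0],-1]

```text
clock: 15.75
tcp_pos: [0.5104, 0.0838, 0.3132]
orientation: [0.156, 0.765, 0.612, 0.124]
wrist_force: [1.0, -0.9, -2.3]
finger_gap: 0.0144
```

Call:
move_arm:
  commands:
    - [[-0.16,-1,0],[-0.206,-0.9145,0],-1]
    - [[-0.14,-1,0],[0,0,0],-1]
    - [[0,0,0],[0,0,0],-1]
    - [[0,0,0],[0,0,0],-1]

```text
clock: 16.15
tcp_pos: [0.498, 0.0041, 0.3134]
orientation: [0.203, 0.755, 0.602, 0.163]
wrist_force: [1.2, 0.3, -2.2]
finger_gap: 0.0147
```

```bash
python3 - <<'E'
from h import *
report(.13,.0075,0)
E
```

```text
t 16.15 tcp [0.498  0.0041 0.3134] gap-frame flat x,y,tip depth(mm): [ 21.5   0.1 -82.3] rot err deg [0.02 0.2  0.12] F gap [-0.1  0.6 -2.4] grip 14.7
```

Call:
move_arm:
  commands:
    - [[0.012,0,-0.48],[0,0,0],-1]
    - [[0.012,0,-0.48],[0,0,0],-1]
    - [[0,0,0],[0,0,0],-1]
    - [[0,0,0],[0,0,0],-1]

```text
clock: 16.55
tcp_pos: [0.5001, 0.0061, 0.275]
orientation: [0.203, 0.753, 0.604, 0.163]
wrist_force: [0.8, -0.0, -1.1]
finger_gap: 0.0143
```

```bash
python3 - <<'E'
from h import *
report(.13,.0075,0)
snap("wrist","w17")
crop("w17",245,135,130,150,4.5,"cw17",1.3)
E
```

```text
t 16.55 tcp [0.5001 0.0061 0.275 ] gap-frame flat x,y,tip depth(mm): [  3.8   2.5 -48.3] rot err deg [ 0.03  0.13 -0.14] F gap [ 0.1  0.1 -1.3] grip 14.3
```

View pics/cw17.png

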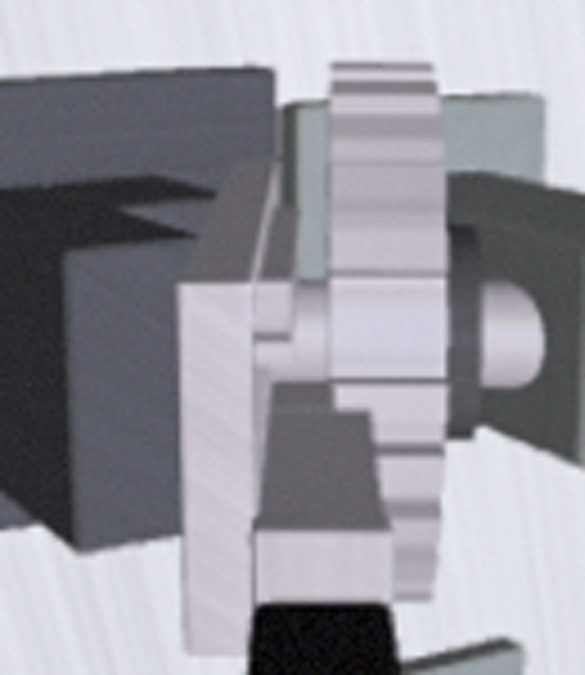

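Call:
move_arm:
  commands:
    - [[0.09,-0.045,-0.175],[0,0,0],-1]
    - [[0.085,-0.03,-0.182],[0,0,0],-1]
    - [[0.085,-0.018,-0.182],[0,0,0],-1]
    - [[0,0,0],[0,0,0],-1]
    - [[0,0,0],[0,0,0],-1]

```text
clock: 17.1
tcp_pos: [0.51, 0.0013, 0.2528]
orientation: [0.203, 0.754, 0.603, 0.162]
wrist_force: [-0.6, 0.6, -1.6]
finger_gap: 0.0144
```

```bash
python3 - <<'E'
from h import *
report(.13,.0075,0)
E
```

```text
t 17.1 tcp [0.51   0.0013 0.2528] gap-frame flat x,y,tip depth(mm): [  1.9  -0.  -23.7] rot err deg [ 0.04  0.13 -0.02] F gap [-1.4  0.5 -1.1] grip 14.4
```

Call:
move_arm:
  commands:
    - [[-0.021,0.005,-0.012],[0,0,0],-1]
    - [[-0.021,0.005,-0.012],[0,0,0],-1]
    - [[-0.01,0.002,-0.006],[0,0,0],-1]
    - [[0,0,0],[0,0,0],-1]

```text
clock: 17.5
tcp_pos: [0.5083, 0.0018, 0.2527]
orientation: [0.204, 0.754, 0.603, 0.163]
wrist_force: [0.7, -0.1, -0.5]
finger_gap: 0.0141
```

```bash
python3 - <<'E'
from h import *
report(.13,.0075,0)
E
```

```text
t 17.5 tcp [0.5083 0.0018 0.2527] gap-frame flat x,y,tip depth(mm): [  0.3   0.1 -24.4] rot err deg [ 0.06  0.25 -0.03] F gap [ 0.4  0.  -0.8] grip 14.1
```

Just at contact; press slightly more and slide to about the mouth.

Call:
move_arm:
  commands:
    - [[-0.021,0.005,-0.012],[0,0,0],-1]
    - [[0.08,-0.017,-0.186],[0,0,0],-1]
    - [[0.1,-0.022,-0.174],[0,0,0],-1]
    - [[0.09,-0.02,-0.157],[0,0,0],-1]
    - [[0,0,0],[0,0,0],-1]

```text
clock: 18.0
tcp_pos: [0.5197, -0.0008, 0.2311]
orientation: [0.204, 0.754, 0.603, 0.163]
wrist_force: [7.0, -0.8, -2.1]
finger_gap: 0.014
```

```bash
python3 - <<'E'
from h import *
report(.13,.0075,0)
E
```

```text
t 18.0 tcp [ 0.5197 -0.0008  0.2311] gap-frame flat x,y,tip depth(mm): [-0.4  0.1  0.1] rot err deg [ 0.07  0.32 -0.01] F gap [ 5.   0.8 -5.3] grip 14.0
```

Call:
move_arm:
  commands:
    - [[0.085,-0.019,-0.15],[0,0,0],-1]
    - [[0.08,-0.018,-0.139],[0,0,0],-1]
    - [[0,0,0],[0,0,0],-1]

```text
clock: 18.3
tcp_pos: [0.5262, -0.0022, 0.2195]
orientation: [0.204, 0.754, 0.603, 0.163]
wrist_force: [8.0, -2.0, -1.8]
finger_gap: 0.0146
```

```bash
python3 - <<'E'
from h import *
report(.13,.0075,0)
E
```

```text
t 18.3 tcp [ 0.5262 -0.0022  0.2195] gap-frame flat x,y,tip depth(mm): [-0.4  0.1 13.4] rot err deg [ 0.07  0.32 -0.01] F gap [ 6.2 -0.2 -5.7] grip 14.6
```

Call:
move_arm:
  commands:
    - [[0.037,-0.008,-0.065],[0,0,0],-1]
    - [[0.02,-0.004,-0.035],[0,0,0],-1]
    - [[0,0,0],[0,0,0],-1]

```text
clock: 18.6
tcp_pos: [0.5281, -0.0026, 0.2161]
orientation: [0.204, 0.754, 0.603, 0.163]
wrist_force: [8.4, -1.8, 0.5]
finger_gap: 0.0143
```

```bash
python3 - <<'E'
from h import *
report(.13,.0075,0)
snap("wrist","w18")
crop("w18",245,135,130,150,4.5,"cw18",1.3)
E
```

```text
t 18.6 tcp [ 0.5281 -0.0026  0.2161] gap-frame flat x,y,tip depth(mm): [-0.4  0.2 17.4] rot err deg [ 0.07  0.32 -0.02] F gap [ 7.7  0.1 -3.9] grip 14.3
```

View pics/cw18.png

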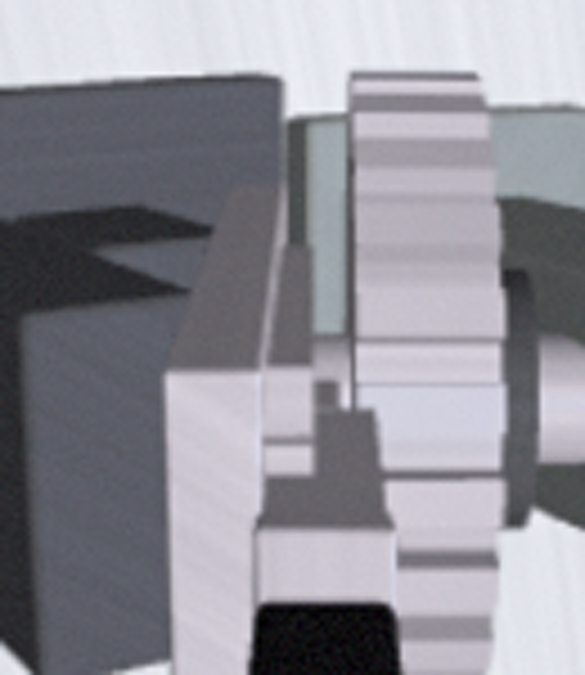

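Call:
move_arm:
  commands:
    - [[0.018,-0.004,-0.033],[0,0,0],-1]
    - [[0.012,-0.003,-0.022],[0,0,0],-1]
    - [[0,0,0],[0,0,0],-1]

```text
clock: 18.95
tcp_pos: [0.5288, -0.0026, 0.2153]
orientation: [0.205, 0.753, 0.603, 0.164]
wrist_force: [-4.4, 0.9, 15.1]
finger_gap: 0.0142
```

```bash
python3 - <<'E'
from h import *
report(.13,.0075,0)
E
```

```text
t 18.95 tcp [ 0.5288 -0.0026  0.2153] gap-frame flat x,y,tip depth(mm): [-0.2  0.4 18.4] rot err deg [ 0.08  0.37 -0.04] F gap [ 3.6 -0.1 15.3] grip 14.2
```

Call:
move_arm:
  commands:
    - [[-0.015,0.003,0.026],[0,0,0],-1]
    - [[0,0,0],[0,0,0],-0.6]
    - [[0,0,0],[0,0,0],-0.2]
    - [[0,0,0],[0,0,0],0.1]
    - [[0,0,0],[0,0,0],0.1]

```text
clock: 19.45
tcp_pos: [0.5263, -0.0022, 0.2128]
orientation: [0.202, 0.754, 0.604, 0.162]
wrist_force: [-0.3, -0.2, -0.5]
finger_gap: 0.0468
```

Call:
move_arm:
  commands:
    - [[0,0,0],[0,0,0],0.1]
    - [[0,0,0],[0,0,0],0.1]

```text
clock: 19.65
tcp_pos: [0.5273, -0.0024, 0.2139]
orientation: [0.203, 0.754, 0.603, 0.162]
wrist_force: [-0.3, 0.2, 0.0]
finger_gap: 0.0472
```

```bash
python3 - <<'E'
from h import *
report(.13,.0075,0)
snap("wrist","w19")
crop("w19",205,135,210,270,2.2,"cw19",1.3)
E
```

```text
t 19.65 tcp [ 0.5273 -0.0024  0.2139] gap-frame flat x,y,tip depth(mm): [-2.2  0.2 18.8] rot err deg [ 0.04  0.14 -0.03] F gap [-0.3  0.1  0.2] grip 47.2
```

View pics/cw19.png

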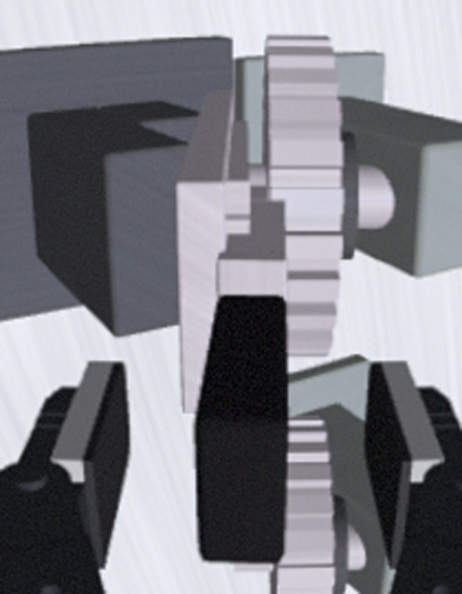

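Released and seated on its step. Back off along the leaf's axis, then up and away.

Call:
move_arm:
  commands:
    - [[-0.22,0.05,0.4],[0,0,0],0.1]
    - [[-0.48,0.108,0.86],[0,0,0],0.1]
    - [[-0.48,0.108,0.86],[0,0,0],0.1]
    - [[-0.4,0.1,0.6],[0,0,0],0.1]
    - [[0,0,0],[0,0,0],0.1]

```text
clock: 20.2
tcp_pos: [0.465, 0.0124, 0.3281]
orientation: [0.206, 0.753, 0.603, 0.165]
wrist_force: [-0.3, -0.6, -0.4]
finger_gap: 0.0467
```

```bash
python3 - <<'E'
from h import *
report(.13,.0075,0)
for n in("wrist","side","top"):snap(n,n+"20")
crop("side20",200,130,240,150,3.3,"cs20",1.6)
crop("wrist20",200,100,200,220,2.7,"cw20",1.3)
E
```

```text
t 20.2 tcp [0.465  0.0124 0.3281] gap-frame flat x,y,tip depth(mm): [  -0.6    1.  -112. ] rot err deg [ 0.1   0.63 -0.07] F gap [-0.3 -0.6 -0.2] grip 46.7
```

View pics/cs20.png

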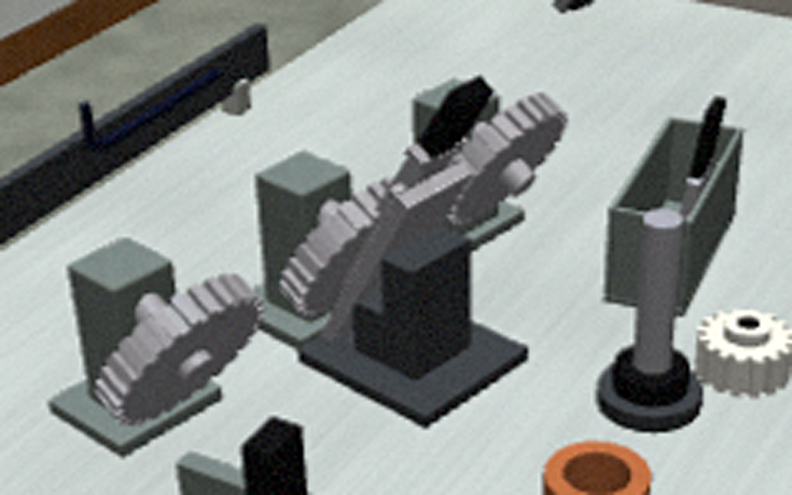

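View pics/cw20.png

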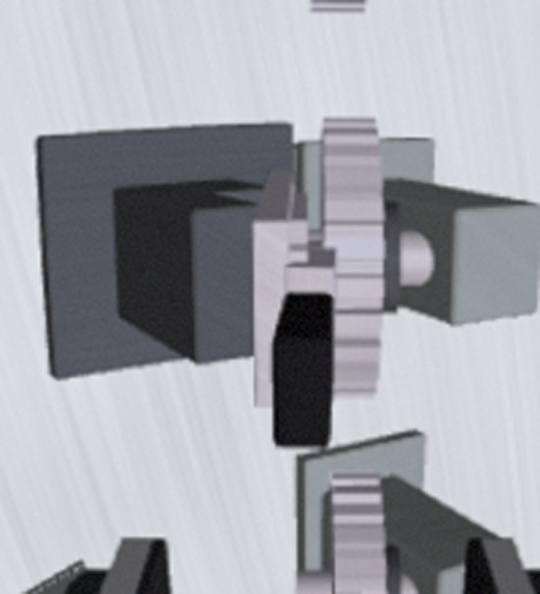

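View pics/top20.png

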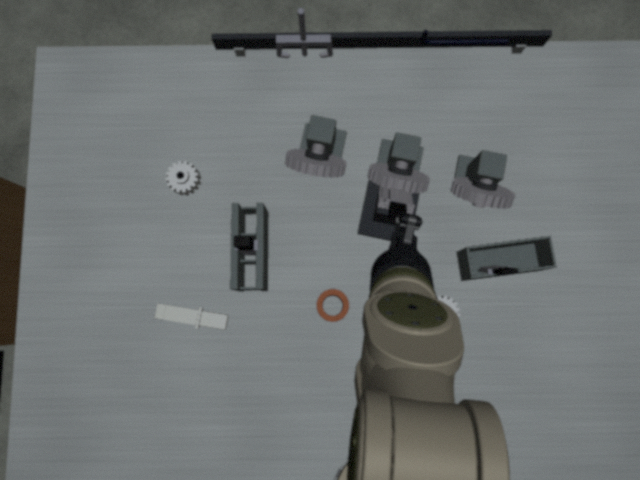

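```bash
python3 - <<'E'
from h import *
im=cv2.imread("pics/cs20.png");d=load("side20");G=gap()
for q in ([0,.015,.127],[0,-.015,.127],[.015,.015,.127],[.015,.015,.073],[0,.015,.073]):
    p=(proj(d,M+G@np.array(q))-[200,130])*3.3;cv2.circle(im,tuple(int(v) for v in p),2,(0,0,255),-1)
cv2.imwrite("pics/cs20m.png",cv2.resize(im[40:260,330:620],None,fx=2.5,fy=2.5))
E
```

```text
(no output)
```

View pics/cs20m.png

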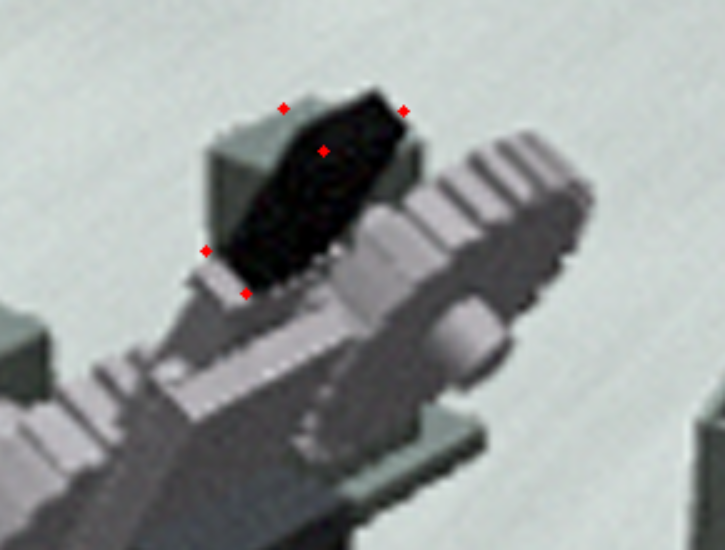

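```bash
python3 - <<'E'
from workcell import job,env
from h import *
a=load("side0")['frame'].astype(int);b=load("side20")['frame'].astype(int)
for n,(x,y,w,h) in dict(arbor=(378,190,36,72),pinb=(412,222,30,30),bush=(362,262,38,42),pina=(148,322,46,40)).items():
    print(n,np.abs(a-b)[y:y+h,x:x+w].mean().round(2))
print(job.hand_in())
E
```

```text
arbor 3.12
pinb 3.17
bush 3.08
pina 3.32
the job is handed in; nothing more can be done
None
```

The job is handed in. The gap fits leaf2, which is in the gap, released and resting on its step.

- **leaf1:** I slid it down the channel, flat face on the plate. It went about 36 mm deep, so its step went in as well. I drew it out and stood it tip down in the tray, where it leans on the tray's -x wall.
- **leaf2:** its tip went in and its step stopped on the rim at about 18 mm, with the push force along the plate rising to 15 N. I released it and backed the arm off.
- **leaf3:** not touched; it is still in the rack.

**Last checks:**
- In the last pictures leaf2 stands on the rim. Its handle end shows about 2 pixels lower than computed. That could be camera error, or the leaf tipping back a little in its 2.5 mm of play; I did not settle which.
- Before-and-after side views of the arbor, both pinions and the bushing differ only by picture noise.
- The last logged time was about 20 s, and the highest force I read was about 16 N.

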